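# Make up the fitting kits for the espresso machine and the sink

### The job

Make up the two kits on the counter: the orange tray takes the black-handled tamper, on its black rubber pad, and the steel milk jug, on its cork pad; the blue tray takes the drain plug, on its black rubber pad, and the brass coupling, on its cork pad. Stand each piece upright and flat on its pad, inside its own bay. Leave the spares (the red-handled tamper and the white coupling) and the blue cup standing where they are.

Things in the scene. Friction and masses are not known exactly. Their poses are not given: they have to be found in the camera images.
- machine_tray: Orange plastic kit tray of the espresso machine, 94 (x) x 183 (y) x 18 mm high, fixed; walls and divider 5 mm thick, 18 mm high. Two bays, each 84 x 84 mm inside, centred at x = 0, y = +44.5 and -44.5 mm; pad tops 8 mm above the counter. Bay at +y: brown cork pad; bay at -y: black rubber pad. Origin: centre of the underside; x along the short side, y along the long side.
- sink_tray: Blue plastic kit tray of the sink, 94 (x) x 183 (y) x 18 mm high, fixed; walls and divider 5 mm thick, 18 mm high. Two bays, each 84 x 84 mm inside, centred at x = 0, y = +44.5 and -44.5 mm; pad tops 8 mm above the counter. Bay at -y: brown cork pad; bay at +y: black rubber pad. Origin: centre of the underside; x along the short side, y along the long side.
- black_tamper: Coffee tamper with a black handle, 350 g: steel disc foot, 58 mm diameter and 22 mm high, a steel neck 20 mm in diameter, then an upright round black handle 32 mm in diameter from 44 to 80 mm above the underside; 84 mm tall in all. Origin: centre of the underside, z up along the handle. Stands upright in the stock row.
- milk_jug: Small open steel milk jug, 150 g: 56 mm diameter up to 52 mm, tapering to 50 mm at the rim, 68 mm tall, 3 mm wall. Loop handle on its +y side, out to 48 mm from the axis, 18 to 56 mm high; small spout on -y: grip it across its x axis. Origin: centre of the underside, z up. At the start the handle points to the robot's left, within 30 degrees.
- drain_plug: Sink drain plug, 150 g: black rubber foot, 54 mm in diameter and 10 mm high, under a steel flange, 58 mm in diameter (flange top sloping up to 17 mm high); on top a thin stem and an upright round steel knob, 22 mm in diameter from 28 to 50 mm above the underside (53 mm tall in all). Origin: centre of the underside, z up.
- brass_coupling: Yellow brass, 300 g: pipe coupling standing upright: a hexagonal foot, 54 mm across flats (62 mm across corners), 22 mm high, with a round threaded pipe, 40 mm in diameter, above it up to 65 mm; dark bore seen on top. Origin: centre of the underside, z up.
- red_tamper: Spare, to be left alone. Coffee tamper with a red handle: steel disc foot, 58 mm diameter and 22 mm high, a steel neck 20 mm in diameter, then an upright round red handle 32 mm in diameter from 44 to 80 mm above the underside; 84 mm tall in all. Origin: centre of the underside, z up along the handle. Stands upright in the stock row.
- white_coupling: Spare, to be left alone. White plastic pipe coupling standing upright: a hexagonal foot, 54 mm across flats (62 mm across corners), 22 mm high, with a round threaded pipe, 40 mm in diameter, above it up to 65 mm; dark bore seen on top. Origin: centre of the underside, z up.
- cup: Blue ceramic cup without handle, 76 mm across the rim, 75 mm tall, standing on the robot's right, to be left alone. Origin: centre of the underside, z up.
Things that resemble listed ones, but are neither listed nor needed, are in the scene too. What is shaped like the drain_plug but green, pink or purple is not meant.

How it is judged:
By the outcome, as a careful person would: the job done as asked, in the order asked, and still so for the second after the job is handed in, with the robot touching nothing.
It also fails if it takes over 115 s, if anything falls off the work surface, if the arm or the gripper's body presses on something with over 40 N, if the wrist force passes 120 N, or if a joint passes its speed limit or range.

### The arm

A 7-joint arm with a two-finger parallel gripper is mounted at the origin on the work surface. World frame = base frame: x ahead of the robot, y to its left, z up, the work surface at z = 0. Lengths are in m, angles in rad, forces in N, time in s.
With the tool pointing down it reaches from about 0.4 to 0.75 m from the base axis. Payload 19.5 kg.
Tool frame: the origin (TCP) lies where the fingers leave the gripper's body, on its centre line; the fingertips stand 73 mm ahead of it and the grasp point (between the pads) lies tcp_to_grasp ahead of it (tcp_to_grasp is the distance from the TCP to the grasp point, in m); x points along the fingers, z is the direction in which the jaws open and shut, and the axes are right-handed (so a half turn about x gives the same grasp; the last joint's range is limited). The gripper opens to 85 mm and grips with 20 to 120 N. Pads are 22 mm wide; open, the fingers measure 114 mm over their backs; the gripper's body (76 mm by 85 mm) begins 54 mm behind the grasp point. The pads swing forward as they close: fully open they stand 13 mm farther back than shut.
Start: joints at [1.169, 0.707, -0.028, 1.485, 0.022, 0.951, -0.075], TCP at [0.202, -0.538, 0.304] pointing down, gripper open.
Joint ranges: [-2.71, 2.71], [-0.32, 2.16], [-1.57, 1.52], [0, 2.45], [-1.46, 4.6], [0, 2.02], [-2.83, 2.83]. Speed limits (rad/s): [1.89, 1.89, 2.57, 2.57, 3.01, 3.01, 3.01].

### API

Orientations are given as a unit quaternion [x, y, z, w].
In Python, from rig import * gives the robot as it stands.
- The arm moves only by the tool servo_tool, never from a script. Its argument "commands" is one flat list of numbers, 7 for each row, row after row: the shift along the tool's x, y, z scaled (see below), then the turn, a rotation vector about the tool's x, y, z scaled (see below), then the opening, from 0 (shut) to 1 (fully open). In form: [tx, ty, tz, ax, ay, az, grip, tx, ty, tz, ax, ay, az, grip, ...]. A call has 1 to 5 rows; each row is the pose to reach, as a shift and turn from the pose commanded when the call began, along the tool's axes at that moment; what a row does not reach only later rows make up. The controller multiplies each number of a shift by 60 cm and each number of a turn by 90 degrees. A row lasts 1/12 s, in which the tool goes at most 41.7 mm and 7.16 degrees, less where a joint would pass 70% of its speed; a pose out of reach is approached as far as the arm can. A call with a number of a shift or a turn outside -1 to 1 is refused whole. A call with a gripper value outside its range is refused whole. The fingers move at their own pace and stop on an object; the grip force is fixed at half the most. Time passes only in rows, so rows that repeat a pose let the fingers close. It gives the time, the measured TCP pose, the force and the opening at its end, in the units of the state.
- read_state(): the state, without advancing time (a new reading comes with each control period).
- snapshot(name): name is "side" or "top"; returns the picture (420x560x3 uint8, red, green, blue); there is no depth.
- camera_params(name): a dict with "fov_y" (degrees; the focal length in pixels is half the picture's height over the tangent of half this angle, whatever the lens; pixels are square), "cx", "cy" (the principal point, pixels), "D" ([k1, k2, p1, p2, k3] as OpenCV has them; the pictures are not rectified), "world_to_cam" (4x4, takes a point from world to camera coordinates). Camera axes: x right, y down, z forward; pixel columns grow to the right and rows downward; lengths in m; the calibration is good to about 2 mm. A picture is of the moment at which its call begins. camera_params takes no time and is no camera call.
- sign_off(): hands the job in, once; it reports no verdict.
Trained networks look in the newest picture that a camera, given by its name, has taken for a name from the list of things; names that differ only in an ending like _2 or _b are one class to them, and where a whole thing is asked for, a point or a joint stands for the part that bears it (a point fixed in the world has none). Each returns a list of dicts, best first, with "confidence" (0 to 1); they miss things now and then, are a little off and sometimes report something else, mostly with a low value. They report only what shows in the picture. A call takes as long as a camera call. They do not tell look-alikes from the thing itself.
- recognise(camera, name): "bbox" ([centre column, centre row, width, height] in pixels, round what is visible of it).
- silhouettes(camera, name): "region" (420x560 bool, what is visible of it) and "bbox" ([centre column, centre row, width, height] in pixels, round what is visible of it).
- pinpoint(camera, name): "xy" ([column, row] in pixels: a listed point, or the origin of a listed thing).
The state is a dict: "time": time; "joint_positions": joint angles; "joint_velocities": joint speeds; "tau": joint torques, N m; "eef_pos": TCP position; "tool_rot": TCP orientation; "force": force on the tool from outside, world axes, zero at the start; "moment": the same for the moment, N m; "width": finger opening in m.
Only numpy, scipy, OpenCV 4.12 (cv2) and the standard library are available. Lean on these libraries where they do the work, as an engineer would, in place of code of your own. Each camera call takes 0.05 s, during which the arm holds its last target.

## Working session

There is one attempt and no reset: what is moved stays moved. The work goes in short steps, Python scripts to look and compute and a tool call to move; the robot and the scene stay as the last step left them, time stands still between calls to the robot, and variables do not carry over. Pictures are saved under pics/ and viewed, and the job is handed in when it is done.

Besides the shell and the picture viewer there is one more tool, called after ">>>" as name(argument=value, ...) on one line, values as JSON. servo_tool: Moves the arm, as the interface text tells. Its arguments: {"type":"object","properties":{"commands":{"type":"array"}},"required":["commands"]}

```bash
ls; mkdir -p pics
python3 - <<'E'
from rig import *
import cv2
s=read_state()
for k,v in s.items(): print(k,v)
try: print(tcp_to_grasp)
except Exception as e: print(e)
for n in ["side","top"]:
    im=snapshot(n); cv2.imwrite(f"pics/{n}0.png",im[:,:,::-1]); p=camera_params(n); print(n,p)
E
```

```text
pics
time 0.0
joint_positions [ 1.16929601  0.70711126 -0.02760832  1.48501224  0.02202371  0.95089079
 -0.07550966]
joint_velocities [ 0.00033546  0.00087144  0.00056174  0.00082078  0.00055796 -0.00091503
 -0.00030724]
tau [ 3.04336099e-04 -8.83214307e+01  1.23463601e+00 -2.36166412e+01
  1.68725301e-02  6.54882722e-03  3.41019995e-05]
eef_pos [ 0.20237719 -0.53800714  0.30341964]
tool_rot [ 0.4026726   0.58173294 -0.40225873  0.58105893]
force [-0.59709011 -0.24981117 -0.10148714]
moment [0.03339181 0.02662266 0.03466711]
width 0.08536130709519342
0.0539
side {'fov_y': 48.153157251154184, 'cx': 280.23013430911567, 'cy': 213.64792708127544, 'D': array([-0.15764301,  0.        ,  0.        ,  0.        ,  0.        ]), 'world_to_cam': array([[-0.96176742, -0.27293091, -0.02263088,  0.43952988],
       [-0.12356862,  0.50620873, -0.85351246,  0.1463115 ],
       [ 0.24440588, -0.81808401, -0.52058075,  1.15080794],
       [ 0.        ,  0.        ,  0.        ,  1.        ]])}
top {'fov_y': 47.11724356923719, 'cx': 285.7068893934959, 'cy': 211.37143417043956, 'D': array([-0.01736655,  0.        ,  0.        ,  0.        ,  0.        ]), 'world_to_cam': array([[ 0.00529684, -0.99996558,  0.00638596, -0.08329237],
       [-0.98026522, -0.00645428, -0.19758147,  0.47405957],
       [ 0.19761588, -0.00521338, -0.98026567,  1.13916395],
       [ 0.        ,  0.        ,  0.        ,  1.        ]])}
```

View pics/top0.png

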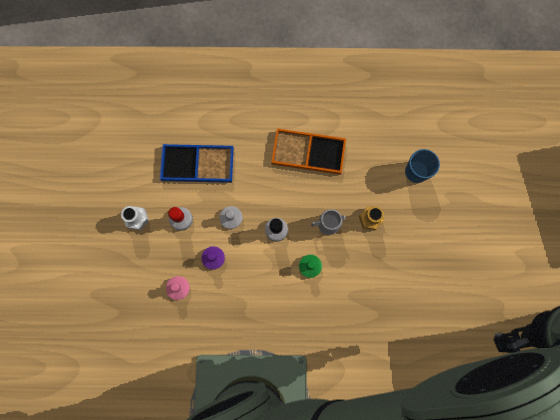

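View pics/side0.png

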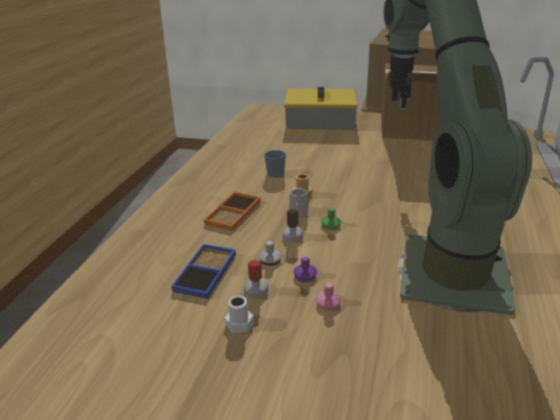

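The top view shows, left to right: white coupling (133,217), red tamper (180,218), steel drain plug (231,217), black tamper (277,229), jug (331,221), brass coupling (374,217) and cup (422,166).

- **Trays:** blue is at (197,163) with its black bay left and cork right. Orange is at (309,152) with its cork bay left and black right.
- **Look-alikes:** the tamper could be confused with the red one (180,218). The plug could be confused with the purple (213,258), pink (177,289) and green (311,266) ones. The brass coupling could be confused with the white one (133,217). The jug has no look-alike except possibly the cup (422,166).

```bash
cat > h.py <<'E'
from rig import *
import numpy as np, cv2
from scipy.spatial.transform import Rotation as Ro
def cam(n):
    p=camera_params(n); f=210/np.tan(np.radians(p["fov_y"]/2))
    return np.array([[f,0,p["cx"]],[0,f,p["cy"]],[0,0,1]]),p["D"],p["world_to_cam"]
def ray(n,uv):
    K,D,T=cam(n); q=cv2.undistortPoints(np.array([[uv]],float),K,D)[0,0]
    d=T[:3,:3].T@np.array([q[0],q[1],1]); return -T[:3,:3].T@T[:3,3], d/np.linalg.norm(d)
def onz(n,uv,z):
    o,d=ray(n,uv); return o+d*(z-o[2])/d[2]
def proj(n,P):
    K,D,T=cam(n); return cv2.projectPoints(np.atleast_2d(np.array(P,float)),cv2.Rodrigues(T[:3,:3])[0],T[:3,3],K,D)[0][:,0]
def go(pos,jaw=None,z_tilt=None):
    """print shift/turn from the measured pose to TCP pos, tool x down, jaw dir angle (world yaw of tool z)"""
    s=read_state(); R=Ro.from_quat(s["tool_rot"])
    if jaw is None: Rt=None
    sh=R.inv().apply(np.array(pos)-s["eef_pos"])/0.6
    out=[sh.round(4)]
    if jaw is not None:
        best=None
        for a in (jaw,jaw+np.pi):
            z=np.array([np.cos(a),np.sin(a),0]); x=np.array([0,0,-1.]); y=np.cross(z,x)
            Rt=Ro.from_matrix(np.stack([x,y,z],1)); rv=(R.inv()*Rt).as_rotvec()
            if best is None or np.linalg.norm(rv)<np.linalg.norm(best): best=rv
        out.append((best/(np.pi/2)).round(4)); out.append(np.degrees(np.linalg.norm(best)).round(1))
    print("dist",np.linalg.norm(np.array(pos)-s["eef_pos"]).round(4),out)
def st():
    s=read_state(); R=Ro.from_quat(s["tool_rot"]).as_matrix()
    print("t",round(s["time"],2),"p",s["eef_pos"].round(4),"x",R[:,0].round(3),"zyaw",np.degrees(np.arctan2(R[1,2],R[0,2])).round(1),"w",round(s["width"],4),"F",s["force"].round(1),"j",s["joint_positions"].round(2))
E
python3 - <<'E'
from h import *
st()
print(Ro.from_quat(read_state()["tool_rot"]).as_matrix().round(2))
ims={n:snapshot(n) for n in("top","side")}
for o in ["machine_tray","sink_tray","black_tamper","milk_jug","drain_plug","brass_coupling","red_tamper","white_coupling","cup"]:
    for n in ("top","side"):
        r=pinpoint(n,o)
        z=0
        print(o,n,[(np.round(d["xy"],1).tolist(),round(d["confidence"],2),onz(n,d["xy"],z)[:2].round(4).tolist()) for d in r[:5]])
for n,im in ims.items():
    c=im[110:300,90:450] if n=="top" else im[140:350,150:390]
    cv2.imwrite(f"pics/{n}crop.png",cv2.resize(c[:,:,::-1],None,fx=2.2,fy=2.2,interpolation=cv2.INTER_CUBIC))
st()
E
```

```text
t 0.1 p [ 0.2024 -0.538   0.3035] x [-0.     0.001 -1.   ] zyaw -69.4 w 0.0852 F [-0.7 -0.  -0.5] j [ 1.17  0.71 -0.03  1.48  0.02  0.95 -0.08]
[[-0.    0.94  0.35]
 [ 0.    0.35 -0.94]
 [-1.   -0.   -0.  ]]
machine_tray top [([310.5, 151.0], 0.78, [0.6467, -0.1452])]
machine_tray side [([230.3, 211.7], 0.57, [0.6548, -0.1409])]
sink_tray top [([196.2, 159.8], 0.61, [0.6204, 0.1545]), ([329.3, 224.4], 0.44, [0.4509, -0.1922])]
sink_tray side [([207.9, 272.7], 0.83, [0.6031, 0.1515])]
black_tamper top [([277.7, 223.2], 0.61, [0.4532, -0.0605]), ([307.9, 152.4], 0.31, [0.6428, -0.1383])]
black_tamper side [([292.9, 238.5], 0.63, [0.4342, -0.0476])]
milk_jug top [([328.8, 223.5], 0.84, [0.4533, -0.1909])]
milk_jug side [([297.9, 211.6], 0.57, [0.4555, -0.19])]
drain_plug top [([179.0, 287.3], 0.96, [0.2899, 0.1835]), ([231.2, 218.2], 0.95, [0.4654, 0.0585]), ([310.1, 265.3], 0.91, [0.3465, -0.1427]), ([214.1, 259.5], 0.69, [0.3596, 0.0986])]
drain_plug side [([327.1, 300.7], 0.97, [0.2938, 0.1792]), ([267.9, 256.1], 0.77, [0.4772, 0.0471]), ([305.9, 274.2], 0.57, [0.3636, 0.0961])]
brass_coupling top [([369.1, 218.7], 0.59, [0.4664, -0.2944]), ([326.8, 220.9], 0.4, [0.46, -0.1859])]
brass_coupling side [([301.8, 192.3], 0.47, [0.4724, -0.3102])]
red_tamper top [([180.5, 220.7], 0.76, [0.4581, 0.1878])]
red_tamper side [([254.7, 289.4], 0.75, [0.4686, 0.1824])]
white_coupling top [([133.1, 216.7], 0.71, [0.4677, 0.3096])]
white_coupling side [([239.1, 323.0], 0.78, [0.4661, 0.2985])]
cup top [([417.7, 170.2], 0.69, [0.5964, -0.4258])]
cup side [([276.2, 169.4], 0.61, [0.6005, -0.4532])]
t 1.1 p [ 0.2025 -0.5381  0.3039] x [-0.  0. -1.] zyaw -69.4 w 0.0855 F [-0.1  0.6 -0.3] j [ 1.17  0.71 -0.03  1.48  0.02  0.95 -0.08]
```

View pics/topcrop.png

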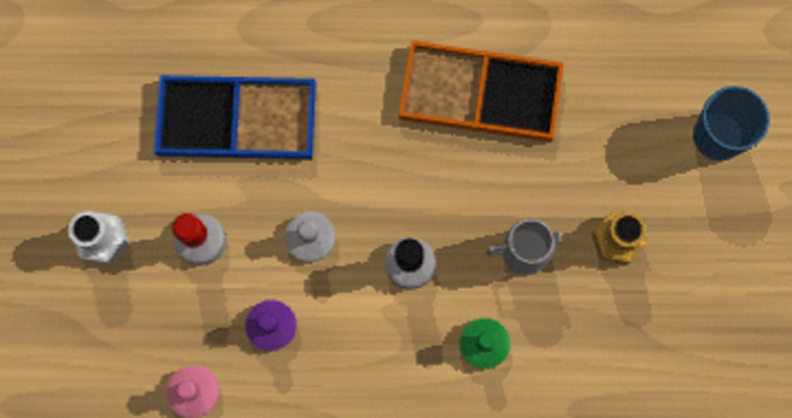

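View pics/sidecrop.png

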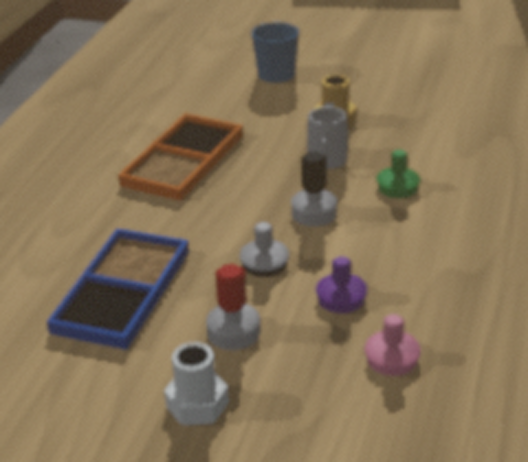

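```bash
cat > fit.py <<'E'
from h import *
from scipy.optimize import minimize
A=np.linspace(0,2*np.pi,24,endpoint=False)
def disc(r,z): return np.c_[r*np.cos(A),r*np.sin(A),0*A+z]
def cyl(r0,z0,r1,z1): return np.r_[disc(r0,z0),disc(r1,z1)]
M={"black_tamper":[cyl(.029,0,.029,.022),cyl(.01,.022,.01,.044),cyl(.016,.044,.016,.08),cyl(.016,.08,.012,.084)],
"drain_plug":[cyl(.027,0,.027,.01),cyl(.029,.01,.029,.013),cyl(.029,.013,.012,.017),cyl(.006,.017,.006,.028),cyl(.011,.028,.011,.05),cyl(.011,.05,.006,.053)],
"brass_coupling":[cyl(.029,0,.029,.022),cyl(.02,.022,.02,.065)],
"milk_jug":[cyl(.028,0,.028,.052),cyl(.028,.052,.025,.068),np.array([[x,y,z] for x in(-.004,.004) for y in(.02,.048) for z in(.018,.056)])],
"tray":[np.array([[x,y,z] for x in(-.047,.047) for y in(-.0915,.0915) for z in(0,.018)])]}
M["red_tamper"]=M["black_tamper"]; M["white_coupling"]=M["brass_coupling"]
M["cup"]=[cyl(.028,0,.038,.075)]
S=4
def render(n,parts,x,y,a,z=0):
    m=np.zeros((420*S//1,560*S),np.uint8)
    c,s=np.cos(a),np.sin(a)
    for p in parts:
        q=np.c_[c*p[:,0]-s*p[:,1]+x,s*p[:,0]+c*p[:,1]+y,p[:,2]+z]
        h=cv2.convexHull(((proj(n,q)+.5)*S).astype(np.float32)); cv2.fillConvexPoly(m,np.round(h).astype(np.int32),1)
    return cv2.resize(m.astype(np.float32),(560,420),interpolation=cv2.INTER_AREA)
def fit(parts,masks,x0,yaw=False,z=0):
    def cost(v):
        a=v[2] if yaw else 0
        return sum(np.abs(render(n,parts,v[0],v[1],a,z)-m).sum()/m.sum() for n,m in masks.items())
    v0=list(x0[:2])+([x0[2]] if yaw else [])
    sim=[v0]+[[v0[j]+(d[j]) for j in range(len(v0))] for d in np.diag([.006,.006,.3][:len(v0)])]
    r=minimize(cost,v0,method="Nelder-Mead",options=dict(initial_simplex=sim,xatol=2e-4,fatol=1e-3,maxiter=150))
    return r.x,r.fun
E
python3 - <<'E'
from fit import *
ims={n:snapshot(n) for n in("top","side")}
def sil(o,x0):
    out={}
    for n in("top","side"):
        c=proj(n,[[x0[0],x0[1],.03]])[0]
        r=[d for d in silhouettes(n,o) if np.hypot(*(np.array(d["bbox"][:2])-c))<15]
        if r: out[n]=r[0]["region"].astype(np.float32)
    return out
for o,x0,yw in [("black_tamper",(.445,-.055),0),("milk_jug",(.455,-.19,0),1),("drain_plug",(.468,.055),0),("brass_coupling",(.468,-.3),0),("red_tamper",(.462,.186),0),("white_coupling",(.467,.304),0),("cup",(.6,-.435),0)]:
    m=sil(o,x0)
    for sub in (m,*[{k:m[k]} for k in m]):
        v,f=fit(M[o],sub,x0,yw); print(o,list(sub),v.round(4),round(f,3))
# trays by colour
K={}
for o,(h0,h1),x0 in [("machine_tray",(5,14),(.65,-.143,0)),("sink_tray",(105,125),(.612,.153,0))]:
    for n in ims:
        hsv=cv2.cvtColor(ims[n],cv2.COLOR_RGB2HSV)
        m=((hsv[...,0]>=h0)&(hsv[...,0]<=h1)&(hsv[...,1]>170)&(hsv[...,2]>60)).astype(np.uint8)
        c=proj(n,[[x0[0],x0[1],.01]])[0].astype(int); w=np.zeros_like(m); w[c[1]-55:c[1]+55,c[0]-55:c[0]+55]=1; m*=w
        nl,lab,stt,_=cv2.connectedComponentsWithStats(m); 
        k=1+np.argmax(stt[1:,4]); pts=np.argwhere(lab==k)[:,::-1]
        hm=np.zeros((420,560),np.uint8); cv2.fillConvexPoly(hm,cv2.convexHull(pts.astype(np.int32)),1)
        K[n]=hm.astype(np.float32)
    for sub in (K,*[{k:K[k]} for k in K]):
        v,f=fit(M["tray"],sub,x0,1); print(o,list(sub),v.round(4),round(f,3))
st()
E
```

```text
black_tamper ['top', 'side'] [ 0.4366 -0.0562] 0.121
black_tamper ['top'] [ 0.436 -0.056] 0.048
black_tamper ['side'] [ 0.4377 -0.0579] 0.055
milk_jug ['top', 'side'] [ 0.4533 -0.1908  0.2278] 0.419
milk_jug ['top'] [ 0.4527 -0.1906  0.2369] 0.153
milk_jug ['side'] [ 0.4539 -0.1962  0.5149] 0.246
drain_plug ['top', 'side'] [0.4672 0.0584] 0.212
drain_plug ['top'] [0.4663 0.0592] 0.058
drain_plug ['side'] [0.4686 0.0553] 0.085
brass_coupling ['top', 'side'] [ 0.4662 -0.2981] 0.789
brass_coupling ['top'] [ 0.4667 -0.297 ] 0.069
brass_coupling ['side'] [ 0.4682 -0.308 ] 0.586
red_tamper ['top', 'side'] [0.463  0.1877] 0.171
red_tamper ['top'] [0.4622 0.1876] 0.078
red_tamper ['side'] [0.4643 0.1858] 0.064
white_coupling ['top', 'side'] [0.4637 0.3006] 0.249
white_coupling ['top'] [0.4627 0.3013] 0.157
white_coupling ['side'] [0.4651 0.3001] 0.064
cup ['top', 'side'] [ 0.5934 -0.4203] 0.11
cup ['top'] [ 0.5924 -0.4201] 0.044
cup ['side'] [ 0.5948 -0.4209] 0.046
machine_tray ['top', 'side'] [ 6.8602 -4.773   8.9915] 2.0
machine_tray ['top'] [ 0.6441 -0.1383 -0.1454] 0.031
machine_tray ['side'] [ 6.8602 -4.773   8.9915] 1.0Traceback (most recent call last):
  File "<stdin>", line 22, in <module>
    return _wrapfunc(a, 'argmax', axis=axis, out=out, **kwds)
    return bound(*args, **kwds)
ValueError: attempt to get argmax of an empty sequence
```

Run:
```python
from fit import *
ims={n:snapshot(n) for n in("top","side")}
for o,x0 in [("machine_tray",(.644,-.138,-.145)),("sink_tray",(.612,.153,0))]:
    K={}
    for n in ims:
        r=silhouettes(n,o); c=proj(n,[[x0[0],x0[1],.01]])[0]
        r=[d for d in r if np.hypot(*(np.array(d["bbox"][:2])-c))<20]
        if r: K[n]=r[0]["region"].astype(np.float32)
    for sub in (K,*[{k:K[k]} for k in K]):
        if sub: v,f=fit(M["tray"],sub,x0,1); print(o,list(sub),v.round(4),round(f,3))
# colour, top
n="top"; b=ims[n].astype(int); x0=(.612,.153,0)
m=((b[...,2]-b[...,0])>50).astype(np.uint8); m[:,260:]=0; m[:130]=0;m[195:]=0
pts=np.argwhere(m)[:,::-1]; print(len(pts),pts.min(0),pts.max(0))
hm=np.zeros((420,560),np.uint8); cv2.fillConvexPoly(hm,cv2.convexHull(pts.astype(np.int32)),1)
v,f=fit(M["tray"],{n:hm.astype(np.float32)},x0,1); print("sink colour",v.round(4),round(f,3))
```

```text
machine_tray ['top', 'side'] [ 0.6454 -0.139  -0.1483] 0.088
machine_tray ['top'] [ 0.6444 -0.1389 -0.1453] 0.033
machine_tray ['side'] [ 0.6472 -0.1389 -0.146 ] 0.04
sink_tray ['top', 'side'] [ 0.6102  0.1514 -0.0227] 0.113
sink_tray ['top'] [ 0.6087  0.152  -0.0176] 0.045
sink_tray ['side'] [ 0.6123  0.1499 -0.0199] 0.035
552 [160 144] [232 181]
sink colour [ 0.6111  0.1519 -0.0178] 0.029
```

```bash
cat >> h.py <<'E'
def plan(*wps,start=None):
    """wps: (x,y,z,jaw_deg). print the shift/turn for each 5-row call, from measured pose"""
    s=read_state(); R0=Ro.from_quat(s["tool_rot"]); p0=s["eef_pos"]
    for w in wps:
        p=np.array(w[:3]); best=None
        for k in (0,180,-180):
            a=np.radians(w[3]+k); z=np.array([np.cos(a),np.sin(a),0]); x=np.array([0,0,-1.])
            Rt=Ro.from_matrix(np.stack([x,np.cross(z,x),z],1)); rv=(R0.inv()*Rt).as_rotvec()
            if best is None or np.linalg.norm(rv)<np.linalg.norm(best)-1e-6: best=rv
        n=max(1,int(np.ceil(max(np.linalg.norm(p-p0)/.205,np.degrees(np.linalg.norm(best))/35.5))))
        for i in range(n):
            Ri=R0*Ro.from_rotvec(best*i/n)
            sh=Ri.inv().apply((p-p0)/n)/.6
            print("wp",w,f"{i+1}/{n}",sh.round(3).tolist(),(best/n/(np.pi/2)).round(3).tolist(),"mm",round(np.linalg.norm(p-p0)/n*1000),"deg",np.degrees(np.linalg.norm(best)/n).round(1))
        R0=R0*Ro.from_rotvec(best); p0=p
E
python3 - <<'E'
from h import *
plan((.437,-.057,.24,0),(.437,-.057,.118,0))
E
```

```text
wp (0.437, -0.057, 0.24, 0) 1/3 [0.035, 0.216, -0.204] [-0.257, -0.0, -0.0] mm 180 deg 23.1
wp (0.437, -0.057, 0.24, 0) 2/3 [0.035, 0.279, -0.103] [-0.257, -0.0, -0.0] mm 180 deg 23.1
wp (0.437, -0.057, 0.24, 0) 3/3 [0.035, 0.297, 0.015] [-0.257, -0.0, -0.0] mm 180 deg 23.1
wp (0.437, -0.057, 0.118, 0) 1/1 [0.203, -0.0, 0.0] [0.0, -0.0, -0.0] mm 122 deg 0.0
```

>>> servo_tool(commands=[0.035,0.216,-0.204,-0.257,0,0,1,0.035,0.216,-0.204,-0.257,0,0,1,0.035,0.216,-0.204,-0.257,0,0,1,0.035,0.216,-0.204,-0.257,0,0,1,0.035,0.216,-0.204,-0.257,0,0,1])

```text
time: 2.62
eef_pos: [0.2828, -0.3734, 0.2828]
tool_rot: [0.276, 0.651, -0.275, 0.651]
force: [0.2, 0.7, -0.4]
width: 0.0854
```

>>> servo_tool(commands=[0.035,0.279,-0.103,-0.257,0,0,1,0.035,0.279,-0.103,-0.257,0,0,1,0.035,0.279,-0.103,-0.257,0,0,1,0.035,0.279,-0.103,-0.257,0,0,1,0.035,0.279,-0.103,-0.257,0,0,1])

```text
time: 3.03
eef_pos: [0.3608, -0.2129, 0.2616]
tool_rot: [0.14, 0.693, -0.138, 0.693]
force: [0.4, -0.1, 0.3]
width: 0.0855
```

Run:
```python
from h import *
st(); plan((.437,-.057,.24,0),(.437,-.057,.118,0))
```

```text
t 3.03 p [ 0.3608 -0.2129  0.2616] x [ 0.001  0.002 -1.   ] zyaw -22.7 w 0.0855 F [ 0.4 -0.1  0.3] j [ 0.57  0.57 -0.18  2.07  0.19  0.52 -0.15]
wp (0.437, -0.057, 0.24, 0) 1/1 [0.037, 0.289, 0.017] [-0.252, 0.0, -0.001] mm 175 deg 22.7
wp (0.437, -0.057, 0.118, 0) 1/1 [0.203, 0.0, 0.0] [-0.0, -0.0, 0.0] mm 122 deg 0.0
```

>>> servo_tool(commands=[0.037,0.289,0.017,-0.252,0,0,1,0.037,0.289,0.017,-0.252,0,0,1,0.037,0.289,0.017,-0.252,0,0,1,0.037,0.289,0.017,-0.252,0,0,1,0.037,0.289,0.017,-0.252,0,0,1])

```text
time: 3.45
eef_pos: [0.4385, -0.0562, 0.2392]
tool_rot: [0.001, 0.707, 0.001, 0.708]
force: [-0.5, -0.3, 1.2]
width: 0.0854
```

Run:
```python
from h import *
st(); plan((.437,-.057,.118,0))
im=snapshot("side"); cv2.imwrite("pics/s1.png",im[:,:,::-1])
im=snapshot("top"); cv2.imwrite("pics/t1.png",im[:,:,::-1])
```

```text
t 3.45 p [ 0.4385 -0.0562  0.2392] x [ 0.001  0.003 -1.   ] zyaw 0.1 w 0.0854 F [-0.5 -0.3  1.2] j [ 0.19  0.64 -0.23  2.03  0.27  0.5  -0.23]
wp (0.437, -0.057, 0.118, 0) 1/1 [0.202, -0.002, -0.003] [0.001, 0.001, -0.002] mm 121 deg 0.2
```

View pics/s1.png

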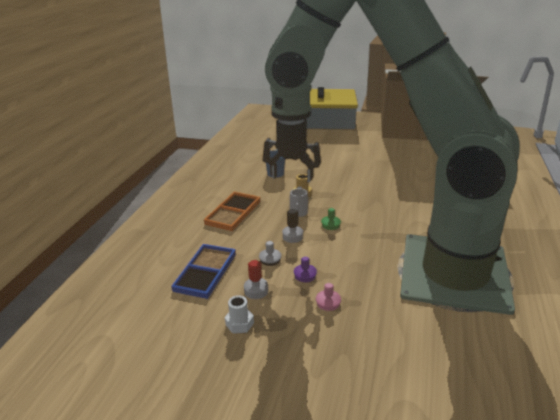

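The side view shows the open gripper at (292,160), centred over the black tamper (293,228) with its jaws along x. I'm descending now.

>>> servo_tool(commands=[0.06,-0.002,-0.003,0,0,0,1,0.12,-0.002,-0.003,0,0,0,1,0.17,-0.002,-0.003,0,0,0,1,0.202,-0.002,-0.003,0,0,0,1,0.202,-0.002,-0.003,0,0,0,1])

```text
time: 3.97
eef_pos: [0.4334, -0.0639, 0.1159]
tool_rot: [0.003, 0.709, -0.003, 0.706]
force: [1.6, -0.0, 0.8]
width: 0.0856
```

Run:
```python
from h import *
st(); plan((.437,-.057,.118,0))
im=snapshot("side"); cv2.imwrite("pics/s2.png",cv2.resize(im[140:280,190:390,::-1],None,fx=4,fy=4,interpolation=cv2.INTER_CUBIC))
```

```text
t 3.97 p [ 0.4334 -0.0639  0.1159] x [-0.004 -0.    -1.   ] zyaw -0.5 w 0.0856 F [ 1.6 -0.   0.8] j [ 0.11  0.89 -0.06  2.14  0.37  0.13 -0.3 ]
wp (0.437, -0.057, 0.118, 0) 1/1 [-0.004, 0.012, 0.006] [-0.006, -0.003, 0.0] mm 8 deg 0.6
```

View pics/s2.png

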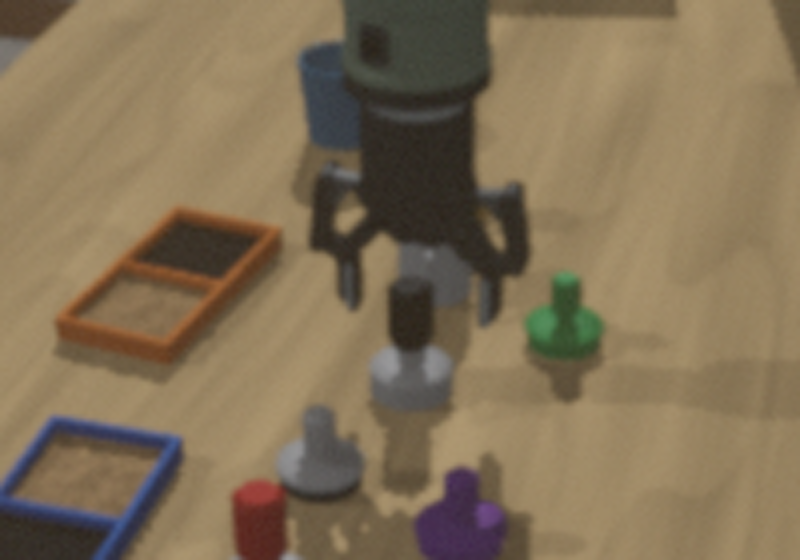

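>>> servo_tool(commands=[-0.004,0.012,0.006,-0.006,-0.003,0,1,-0.004,0.012,0.006,-0.006,-0.003,0,1])

```text
time: 4.18
eef_pos: [0.4392, -0.0553, 0.1226]
tool_rot: [-0.001, 0.704, 0.001, 0.71]
force: [-1.0, 0.3, 0.3]
width: 0.0855
```

Run:
```python
from h import *
st(); plan((.437,-.057,.118,0))
```

```text
t 4.18 p [ 0.4392 -0.0553  0.1226] x [ 0.008  0.001 -1.   ] zyaw 0.2 w 0.0855 F [-1.   0.3  0.3] j [ 0.09  0.87 -0.07  2.13  0.36  0.14 -0.31]
wp (0.437, -0.057, 0.118, 0) 1/1 [0.008, -0.003, -0.004] [0.002, 0.005, -0.0] mm 5 deg 0.5
```

>>> servo_tool(commands=[0,0,0,0,0,0,1,0,0,0,0,0,0,1])

```text
time: 4.35
eef_pos: [0.4385, -0.0563, 0.1219]
tool_rot: [-0.001, 0.705, 0.0, 0.709]
force: [0.1, -0.1, -0.2]
width: 0.0854
```

Run:
```python
from h import *
st(); plan((.437,-.057,.118,0))
```

```text
t 4.35 p [ 0.4385 -0.0563  0.1219] x [ 0.006 -0.    -1.   ] zyaw 0.1 w 0.0854 F [ 0.1 -0.1 -0.2] j [ 0.09  0.88 -0.06  2.13  0.36  0.14 -0.31]
wp (0.437, -0.057, 0.118, 0) 1/1 [0.007, -0.001, -0.003] [0.001, 0.004, 0.0] mm 4 deg 0.4
```

>>> servo_tool(commands=[0.008,-0.001,-0.002,0,0.004,0,1,0.008,-0.001,-0.002,0,0.004,0,0.2,0.008,-0.001,-0.002,0,0.004,0,0,0.008,-0.001,-0.002,0,0.004,0,0,0.008,-0.001,-0.002,0,0.004,0,0])

```text
time: 4.77
eef_pos: [0.437, -0.0567, 0.1161]
tool_rot: [-0.001, 0.708, 0.001, 0.706]
force: [0.2, 0.0, -0.1]
width: 0.039
```

>>> servo_tool(commands=[0,0,0,0,0,0,0,0,0,0,0,0,0,0,0,0,0,0,0,0,0,0,0,0,0,0,0,0])

```text
time: 5.1
eef_pos: [0.4371, -0.0567, 0.1162]
tool_rot: [-0.001, 0.708, 0.001, 0.707]
force: [0.7, 0.1, 5.1]
width: 0.0303
```

Run:
```python
from h import *
st()
im=snapshot("side"); cv2.imwrite("pics/s3.png",cv2.resize(im[140:280,190:390,::-1],None,fx=4,fy=4,interpolation=cv2.INTER_CUBIC))
```

```text
t 5.1 p [ 0.4371 -0.0567  0.1162] x [-0.001  0.    -1.   ] zyaw 0.1 w 0.0303 F [0.7 0.1 5.1] j [ 0.09  0.89 -0.06  2.13  0.37  0.13 -0.31]
```

View pics/s3.png

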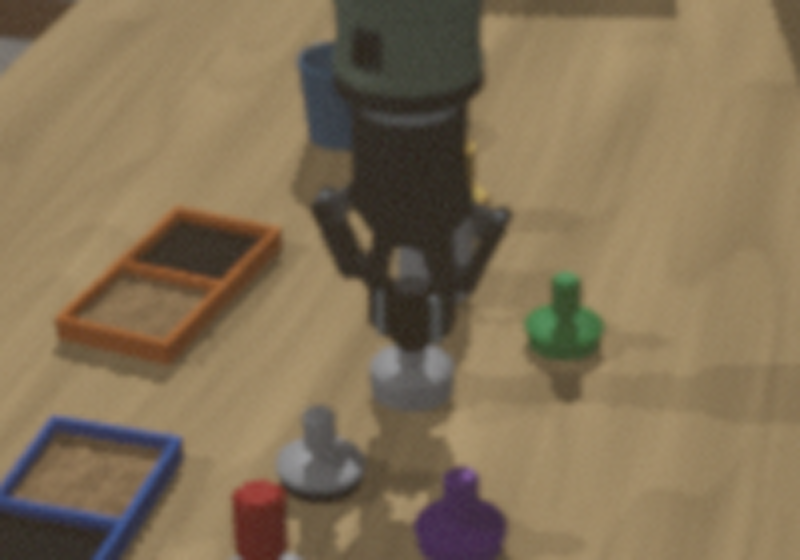

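The jaws closed on the black handle at (410,310) in the crop, and the width reads 30 mm. Next I lift and carry it to the orange tray's black bay.

Run:
```python
from h import *
plan((.437,-.057,.23,0),(.639,-.183,.22,-8),(.639,-.183,.127,-8))
```

```text
wp (0.437, -0.057, 0.23, 0) 1/1 [-0.19, -0.0, -0.0] [0.001, -0.001, -0.0] mm 114 deg 0.1
wp (0.639, -0.183, 0.22, -8) 1/2 [0.008, -0.105, 0.168] [0.044, -0.0, 0.0] mm 119 deg 4.0
wp (0.639, -0.183, 0.22, -8) 2/2 [0.008, -0.093, 0.175] [0.044, -0.0, 0.0] mm 119 deg 4.0
wp (0.639, -0.183, 0.127, -8) 1/1 [0.155, 0.0, 0.0] [0.0, 0.0, 0.0] mm 93 deg 0.0
```

>>> servo_tool(commands=[-0.05,0,0,0,0,0,0,-0.11,0,0,0,0,0,0,-0.17,0,0,0,0,0,0,-0.19,0,0,0,0,0,0])

```text
time: 5.48
eef_pos: [0.4375, -0.0568, 0.2338]
tool_rot: [-0.001, 0.706, 0.0, 0.708]
force: [0.4, -0.7, -2.3]
width: 0.0306
```

>>> servo_tool(commands=[0.008,-0.03,0.05,0.044,0,0,0,0.008,-0.06,0.1,0.044,0,0,0,0.008,-0.09,0.15,0.044,0,0,0,0.008,-0.105,0.168,0.044,0,0,0])

```text
time: 5.82
eef_pos: [0.5405, -0.1218, 0.2248]
tool_rot: [0.024, 0.707, -0.025, 0.707]
force: [0.6, -0.8, -4.5]
width: 0.031
```

Run:
```python
from h import *
st();plan((.639,-.183,.22,-8),(.639,-.183,.127,-8))
```

```text
t 5.82 p [ 0.5405 -0.1218  0.2248] x [-0. -0. -1.] zyaw -4.0 w 0.031 F [ 0.6 -0.8 -4.5] j [ 0.29  0.79 -0.25  1.66  0.26  0.73 -0.15]
wp (0.639, -0.183, 0.22, -8) 1/1 [0.008, -0.09, 0.171] [0.045, -0.0, 0.0] mm 116 deg 4.0
wp (0.639, -0.183, 0.127, -8) 1/1 [0.155, -0.0, 0.0] [-0.0, -0.0, -0.0] mm 93 deg 0.0
```

>>> servo_tool(commands=[0.008,-0.03,0.06,0.044,0,0,0,0.008,-0.06,0.12,0.044,0,0,0,0.008,-0.09,0.171,0.045,0,0,0,0.008,-0.09,0.171,0.045,0,0,0])

```text
time: 6.15
eef_pos: [0.6401, -0.1842, 0.2193]
tool_rot: [0.049, 0.705, -0.051, 0.706]
force: [-0.9, 0.1, -2.9]
width: 0.0304
```

Run:
```python
from h import *
st();plan((.639,-.183,.135,-8))
im=snapshot("side"); cv2.imwrite("pics/s4.png",cv2.resize(im[100:280,150:390,::-1],None,fx=3.3,fy=3.3,interpolation=cv2.INTER_CUBIC))
im=snapshot("top"); cv2.imwrite("pics/t4.png",im[:,:,::-1])
```

```text
t 6.15 p [ 0.6401 -0.1842  0.2193] x [ 0.001 -0.002 -1.   ] zyaw -8.1 w 0.0304 F [-0.9  0.1 -2.9] j [ 0.33  0.95 -0.24  1.2   0.24  1.01 -0.08]
wp (0.639, -0.183, 0.135, -8) 1/1 [0.14, 0.002, -0.002] [-0.001, 0.001, 0.001] mm 84 deg 0.2
```

View pics/s4.png

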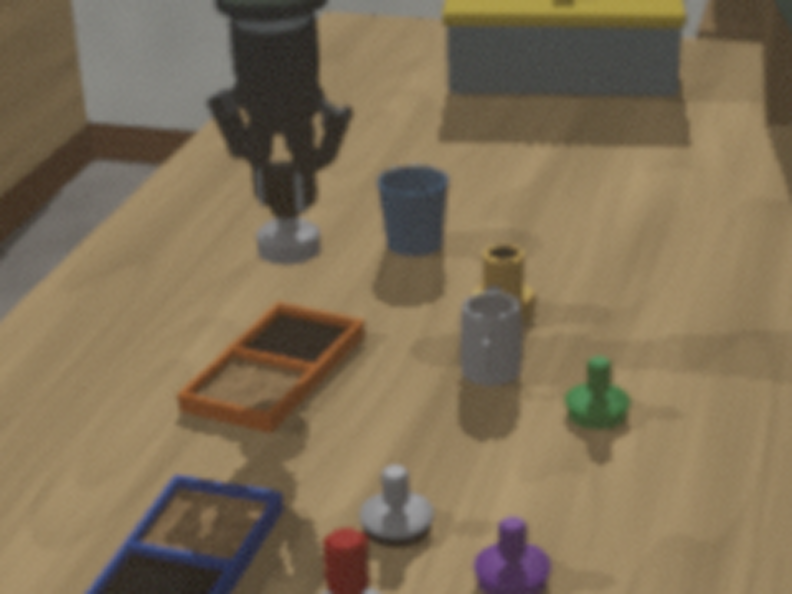

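View pics/t4.png

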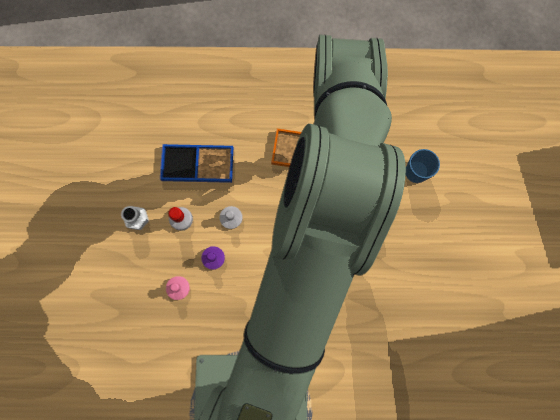

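The tamper hangs upright at (288,240) in the crop, above the black bay (298,340). I'm lowering it.

>>> servo_tool(commands=[0.05,0.001,-0.002,0,0,0,0,0.1,0.001,-0.002,0,0,0,0,0.135,0.001,-0.002,0,0,0,0,0.14,0.001,-0.002,0,0,0,0,0.14,0.001,-0.002,0,0,0,0])

```text
time: 6.67
eef_pos: [0.6347, -0.1789, 0.1356]
tool_rot: [0.049, 0.707, -0.048, 0.704]
force: [-0.0, -0.5, -2.8]
width: 0.0304
```

Run:
```python
from h import *
st();plan((.639,-.183,.1245,-8))
```

```text
t 6.67 p [ 0.6347 -0.1789  0.1356] x [-0.004  0.001 -1.   ] zyaw -7.9 w 0.0304 F [-0.  -0.5 -2.8] j [ 0.32  1.05 -0.22  1.29  0.26  0.84 -0.11]
wp (0.639, -0.183, 0.1245, -8) 1/1 [0.018, -0.006, 0.008] [0.001, -0.003, -0.0] mm 13 deg 0.3
```

>>> servo_tool(commands=[0,0,0,0,0,0,0,0.006,0,0,0,0,0,0,0.012,0,0,0,0,0,0,0.016,0,0,0,0,0,0,0.016,0,0,0,0,0,0])

```text
time: 7.08
eef_pos: [0.6354, -0.1796, 0.1263]
tool_rot: [0.049, 0.706, -0.049, 0.705]
force: [-0.5, -0.8, -3.6]
width: 0.0307
```

Run:
```python
from h import *
st();plan((.639,-.183,.1245,-8))
im=snapshot("side"); cv2.imwrite("pics/s5.png",cv2.resize(im[100:280,150:390,::-1],None,fx=3.3,fy=3.3,interpolation=cv2.INTER_CUBIC))
```

```text
t 7.08 p [ 0.6354 -0.1796  0.1263] x [-0.002  0.    -1.   ] zyaw -7.9 w 0.0307 F [-0.5 -0.8 -3.6] j [ 0.32  1.06 -0.22  1.29  0.27  0.82 -0.11]
wp (0.639, -0.183, 0.1245, -8) 1/1 [0.003, -0.005, 0.007] [0.001, -0.001, 0.0] mm 5 deg 0.1
```

View pics/s5.png

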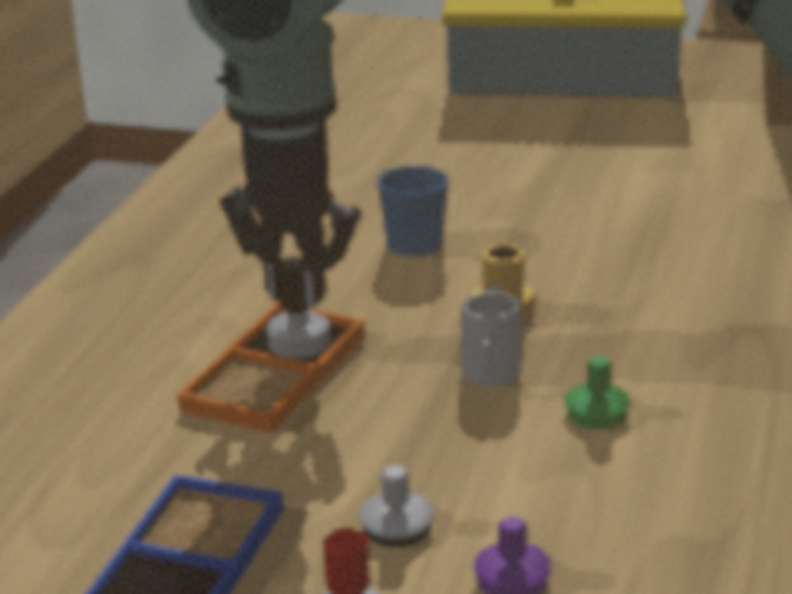

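The foot sits inside the black bay at (298,333) in the crop. I'm centring it, then lowering it to contact and releasing.

>>> servo_tool(commands=[0,-0.005,0.006,0,0,0,0,0.002,-0.005,0.006,0,0,0,0,0.004,-0.005,0.006,0,0,0,0,0.004,-0.005,0.006,0,0,0,0])

```text
time: 7.47
eef_pos: [0.6389, -0.1833, 0.1244]
tool_rot: [0.049, 0.706, -0.049, 0.705]
force: [0.8, -0.3, 0.9]
width: 0.0308
```

Run:
```python
from h import *
st();plan((.639,-.183,.1245,-8))
```

```text
t 7.47 p [ 0.6389 -0.1833  0.1244] x [-0.001 -0.    -1.   ] zyaw -7.9 w 0.0308 F [ 0.8 -0.3  0.9] j [ 0.32  1.07 -0.22  1.27  0.27  0.83 -0.11]
wp (0.639, -0.183, 0.1245, -8) 1/1 [-0.0, 0.001, 0.0] [0.001, -0.001, 0.0] mm 0 deg 0.1
```

The z force went from −3.6 to +0.9, so the foot is resting on the pad. I'm releasing it.

>>> servo_tool(commands=[0,0,0,0,0,0,0.4,0,0,0,0,0,0,0.8,0,0,0,0,0,0,0.9,0,0,0,0,0,0,0.9,0,0,0,0,0,0,0.9])

```text
time: 7.88
eef_pos: [0.6387, -0.183, 0.1242]
tool_rot: [0.049, 0.706, -0.049, 0.705]
force: [0.3, 0.5, 0.3]
width: 0.077
```

>>> servo_tool(commands=[-0.05,0,0,0,0,0,1,-0.11,0,0,0,0,0,1,-0.15,0,0,0,0,0,1,-0.15,0,0,0,0,0,1])

```text
time: 8.22
eef_pos: [0.6403, -0.1833, 0.2194]
tool_rot: [0.049, 0.704, -0.049, 0.707]
force: [1.1, -0.4, 0.8]
width: 0.0858
```

Run:
```python
from fit import *
st()
im=snapshot("side"); cv2.imwrite("pics/s6.png",cv2.resize(im[100:280,150:390,::-1],None,fx=3.3,fy=3.3,interpolation=cv2.INTER_CUBIC))
r=silhouettes("side","black_tamper"); print([d["bbox"] for d in r])
v,f=fit(M["black_tamper"],{"side":r[0]["region"].astype(np.float32)},(.639,-.183),z=.008); print(v,f)
plan((.4535,-.191,.2,13))
r=silhouettes("side","milk_jug"); print([d["bbox"] for d in r])
```

```text
t 8.22 p [ 0.6403 -0.1833  0.2194] x [ 0.005 -0.001 -1.   ] zyaw -7.9 w 0.0858 F [ 1.1 -0.4  0.8] j [ 0.33  0.95 -0.24  1.21  0.24  1.   -0.08]
[[240.4, 192.4, 23.7, 32.1]]
[ 0.64092114 -0.18646472] 0.11778215318918228
wp (0.4535, -0.191, 0.2, 13) 1/1 [0.025, -0.056, -0.304] [-0.232, -0.0, 0.0] mm 186 deg 20.9
[[298.3, 203.9, 19.4, 30.8]]
```

View pics/s6.png

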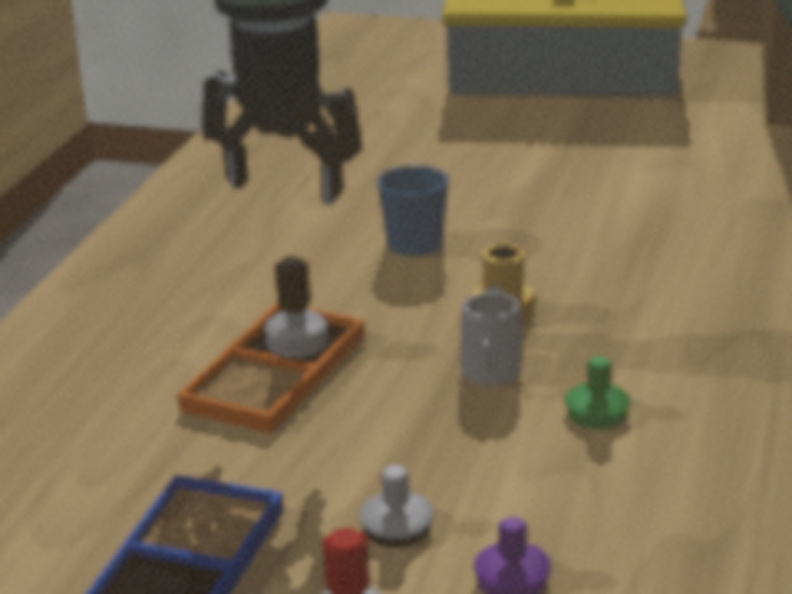

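The tamper stands upright in the orange tray's black bay (crop (297,330)) and the gripper is clear. Next is the jug.

>>> servo_tool(commands=[0.025,-0.012,-0.065,-0.06,0,0,1,0.025,-0.024,-0.13,-0.12,0,0,1,0.025,-0.036,-0.195,-0.18,0,0,1,0.025,-0.048,-0.26,-0.232,0,0,1,0.025,-0.056,-0.304,-0.232,0,0,1])

```text
time: 8.78
eef_pos: [0.4498, -0.1912, 0.1989]
tool_rot: [-0.081, 0.704, 0.082, 0.701]
force: [0.1, -1.1, -0.3]
width: 0.0852
```

>>> servo_tool(commands=[0,0,0,0,0,0,1,0,0,0,0,0,0,1])

```text
time: 8.95
eef_pos: [0.4525, -0.1915, 0.1991]
tool_rot: [-0.079, 0.704, 0.08, 0.702]
force: [0.1, -0.3, -0.0]
width: 0.0855
```

Run:
```python
from h import *
st();plan((.4535,-.191,.095,13))
im=snapshot("side"); cv2.imwrite("pics/s7.png",cv2.resize(im[100:280,150:390,::-1],None,fx=3.3,fy=3.3,interpolation=cv2.INTER_CUBIC))
im=snapshot("top"); cv2.imwrite("pics/t7.png",im[:,:,::-1])
```

```text
t 8.95 p [ 0.4525 -0.1915  0.1991] x [-0.003  0.    -1.   ] zyaw 12.9 w 0.0855 F [ 0.1 -0.3 -0. ] j [ 0.5   0.76 -0.3   1.9   0.41  0.54  0.15]
wp (0.4535, -0.191, 0.095, 13) 1/1 [0.174, 0.0, 0.002] [-0.001, -0.002, -0.001] mm 104 deg 0.2
```

View pics/s7.png

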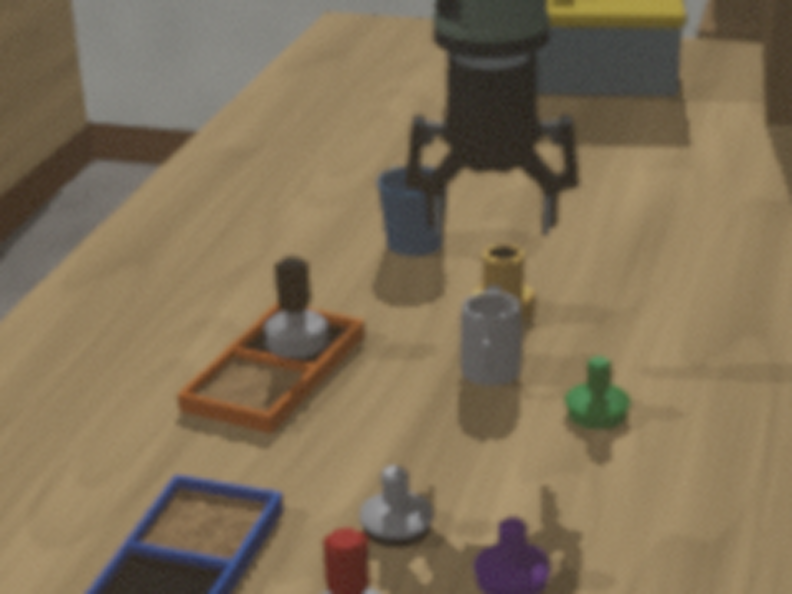

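The gripper is centred over the jug (491,335 in the crop), with its fingers either side in x. I'm descending.

>>> servo_tool(commands=[0.05,0,0.002,0,0,0,1,0.1,0,0.002,0,0,0,1,0.15,0,0.002,0,0,0,1,0.178,0,0.002,0,-0.002,0,1,0.178,0,0.002,0,-0.002,0,1])

```text
time: 9.47
eef_pos: [0.4543, -0.19, 0.0893]
tool_rot: [-0.079, 0.703, 0.081, 0.702]
force: [-0.6, -1.4, -0.1]
width: 0.0853
```

>>> servo_tool(commands=[0,0,0,0,0,0,1])

```text
time: 9.55
eef_pos: [0.4549, -0.1904, 0.0922]
tool_rot: [-0.08, 0.702, 0.081, 0.703]
force: [1.1, -1.1, 1.3]
width: 0.0852
```

Run:
```python
from h import *
st();plan((.4535,-.191,.092,13))
im=snapshot("side"); cv2.imwrite("pics/s8.png",cv2.resize(im[140:260,220:390,::-1],None,fx=4.5,fy=4.5,interpolation=cv2.INTER_CUBIC))
```

```text
t 9.55 p [ 0.4549 -0.1904  0.0922] x [ 0.     0.001 -1.   ] zyaw 13.0 w 0.0852 F [ 1.1 -1.1  1.3] j [ 0.42  0.96 -0.16  1.95  0.51  0.27  0.06]
wp (0.4535, -0.191, 0.092, 13) 1/1 [0.0, -0.0, -0.002] [0.0, 0.0, -0.001] mm 1 deg 0.1
```

View pics/s8.png

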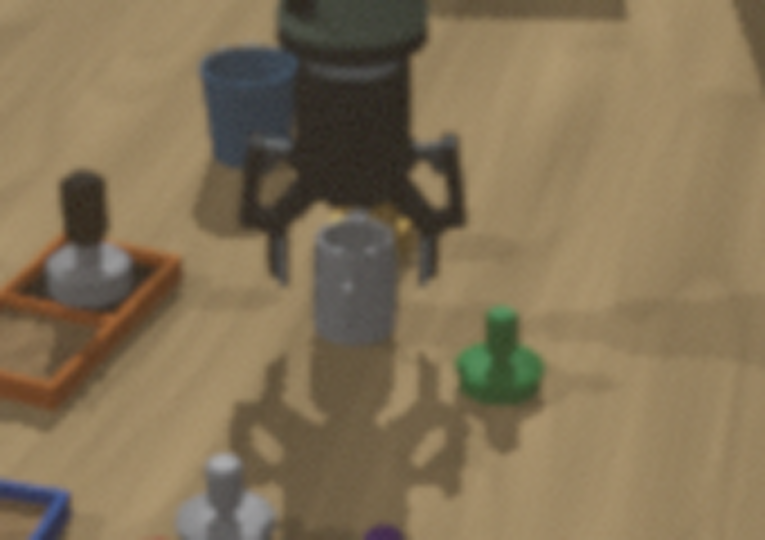

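Both fingers straddle the jug body (355,285 in the crop). I'm closing.

>>> servo_tool(commands=[0,0,-0.001,0,0,0,0,0,0,-0.001,0,0,0,0,0,0,-0.001,0,0,0,0,0,0,-0.001,0,0,0,0,0,0,-0.001,0,0,0,0])

```text
time: 10.02
eef_pos: [0.4542, -0.1913, 0.0939]
tool_rot: [-0.08, 0.702, 0.08, 0.704]
force: [-2.5, 1.5, 18.5]
width: 0.0537
```

>>> servo_tool(commands=[0,0,0,0,0,0,0,0,0,0,0,0,0,0])

```text
time: 10.18
eef_pos: [0.4543, -0.1913, 0.0939]
tool_rot: [-0.08, 0.702, 0.08, 0.704]
force: [-2.6, 1.6, 19.9]
width: 0.0542
```

Run:
```python
from h import *
st()
im=snapshot("side"); cv2.imwrite("pics/s9.png",cv2.resize(im[140:260,220:390,::-1],None,fx=4.5,fy=4.5,interpolation=cv2.INTER_CUBIC))
# jug yaw 13 -> handle dir; bay diag options
plan((.4535,-.191,.23,13),(.652,-.095,.23,37))
```

```text
t 10.18 p [ 0.4543 -0.1913  0.0939] x [ 0.003 -0.    -1.   ] zyaw 12.9 w 0.0542 F [-2.6  1.6 19.9] j [ 0.42  0.96 -0.16  1.95  0.51  0.26  0.06]
wp (0.4535, -0.191, 0.23, 13) 1/1 [-0.227, 0.001, -0.0] [-0.001, 0.002, 0.0] mm 136 deg 0.2
wp (0.652, -0.095, 0.23, 37) 1/2 [-0.0, 0.041, 0.179] [-0.133, -0.0, -0.0] mm 110 deg 12.0
wp (0.652, -0.095, 0.23, 37) 2/2 [0.0, 0.003, 0.184] [-0.133, -0.0, -0.0] mm 110 deg 12.0
```

View pics/s9.png

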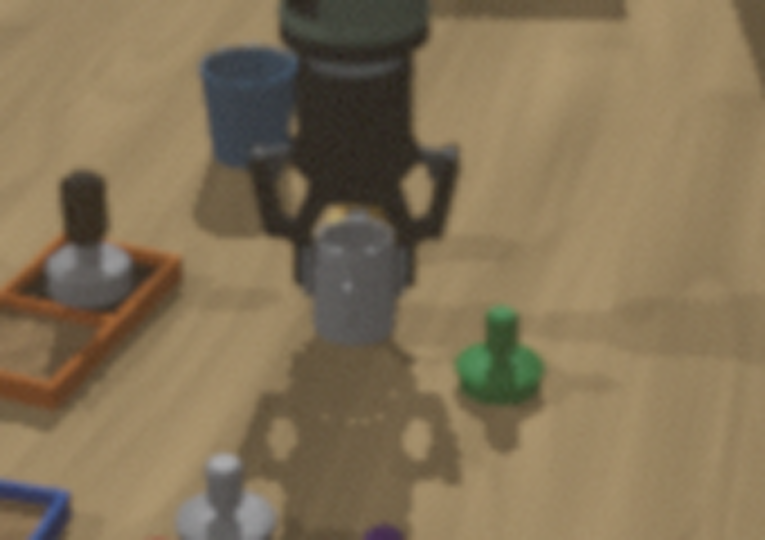

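The jug is gripped between both pads (355,280 in the crop), width 54 mm. I'm carrying it to the cork bay, turned so the handle lies on the bay's diagonal and stays inside.

>>> servo_tool(commands=[-0.05,0,0,0,0,0,0,-0.11,0,0,0,0,0,0,-0.17,0,0,0,0,0,0,-0.227,0,0,0,0,0,0])

```text
time: 10.57
eef_pos: [0.4534, -0.1911, 0.2313]
tool_rot: [-0.08, 0.702, 0.08, 0.703]
force: [-0.4, -0.4, -1.4]
width: 0.0539
```

>>> servo_tool(commands=[0,0.01,0.05,-0.04,0,0,0,0,0.02,0.1,-0.08,0,0,0,0,0.03,0.15,-0.12,0,0,0,0,0.041,0.179,-0.133,0,0,0])

```text
time: 10.9
eef_pos: [0.555, -0.142, 0.2298]
tool_rot: [-0.154, 0.689, 0.154, 0.691]
force: [-0.4, 1.5, -1.9]
width: 0.0539
```

Run:
```python
from h import *
st()
plan((.652,-.095,.23,37))
im=snapshot("side"); cv2.imwrite("pics/s10.png",cv2.resize(im[60:260,170:390,::-1],None,fx=3,fy=3,interpolation=cv2.INTER_CUBIC))
```

```text
t 10.9 p [ 0.555  -0.142   0.2298] x [ 0.003  0.001 -1.   ] zyaw 25.2 w 0.0539 F [-0.4  1.5 -1.9] j [ 0.4   0.82 -0.42  1.58  0.41  0.83  0.26]
wp (0.652, -0.095, 0.23, 37) 1/1 [0.0, 0.002, 0.18] [-0.131, 0.002, 0.0] mm 108 deg 11.8
```

View pics/s10.png

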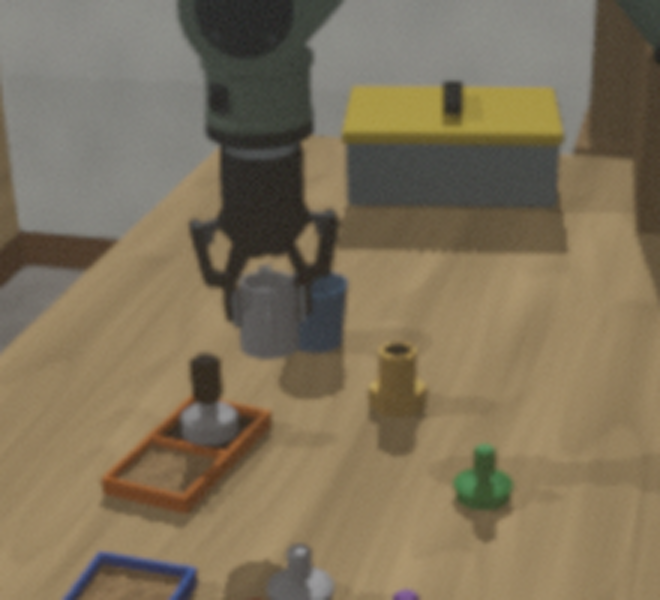

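The jug is held upright at (268,310) in the crop and the path is clear. Continuing over the cork bay.

>>> servo_tool(commands=[0,0,0.06,-0.05,0,0,0,0,0,0.12,-0.09,0,0,0,0,0.002,0.18,-0.131,0,0,0,0,0.002,0.18,-0.131,0,0,0,0,0.002,0.18,-0.131,0,0,0])

```text
time: 11.37
eef_pos: [0.6508, -0.0953, 0.229]
tool_rot: [-0.223, 0.67, 0.224, 0.672]
force: [-2.0, -0.1, -3.1]
width: 0.0536
```

Run:
```python
from h import *
st()
plan((.652,-.095,.112,37))
```

```text
t 11.37 p [ 0.6508 -0.0953  0.229 ] x [ 0.001  0.002 -1.   ] zyaw 36.8 w 0.0536 F [-2.  -0.1 -3.1] j [ 0.29  0.95 -0.47  1.23  0.44  1.06  0.42]
wp (0.652, -0.095, 0.112, 37) 1/1 [0.195, -0.001, 0.001] [-0.002, 0.001, -0.0] mm 117 deg 0.2
```

>>> servo_tool(commands=[0.05,0,0.001,0,0,0,0,0.1,0,0.001,0,0,0,0,0.15,0,0.001,0,0,0,0,0.185,0,0.001,0,0,0,0,0.195,0,0.001,0,0,0,0])

```text
time: 11.78
eef_pos: [0.6491, -0.0969, 0.1095]
tool_rot: [-0.222, 0.672, 0.223, 0.67]
force: [0.3, 0.2, -2.0]
width: 0.054
```

>>> servo_tool(commands=[0,0,0,0,0,0,0,0,0,0,0,0,0,0,0,0,0,0,0,0,0])

```text
time: 12.03
eef_pos: [0.6515, -0.0963, 0.1141]
tool_rot: [-0.223, 0.67, 0.222, 0.672]
force: [0.5, -0.1, -2.1]
width: 0.0542
```

Run:
```python
from h import *
st()
plan((.652,-.095,.1025,37))
im=snapshot("side"); cv2.imwrite("pics/s11.png",cv2.resize(im[100:260,170:370,::-1],None,fx=3.7,fy=3.7,interpolation=cv2.INTER_CUBIC))
```

```text
t 12.03 p [ 0.6515 -0.0963  0.1141] x [ 0.004  0.001 -1.   ] zyaw 36.7 w 0.0542 F [ 0.5 -0.1 -2.1] j [ 0.27  1.1  -0.42  1.3   0.51  0.84  0.36]
wp (0.652, -0.095, 0.1025, 37) 1/1 [0.019, 0.001, 0.002] [-0.003, 0.002, 0.001] mm 12 deg 0.4
```

View pics/s11.png

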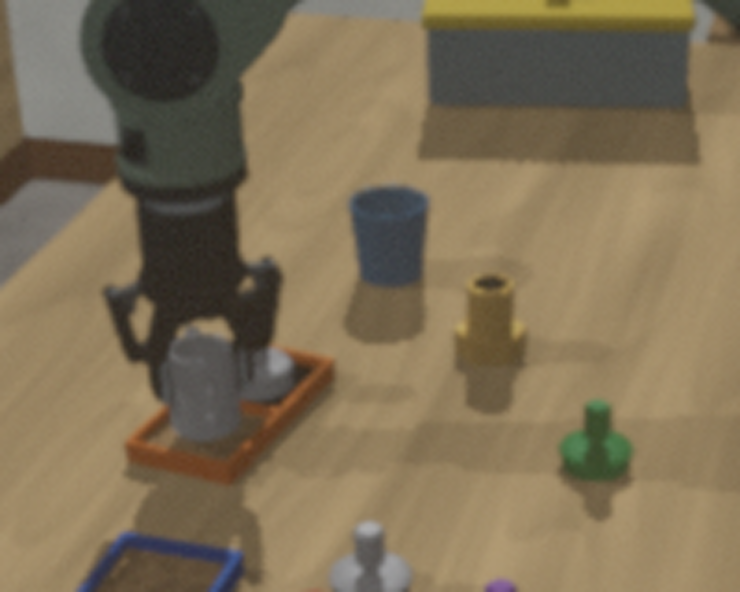

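The jug is inside the cork bay (205,390 in the crop), just above the pad. I'm lowering it to contact.

>>> servo_tool(commands=[0.008,0.001,0.001,0,0,0,0,0.014,0.001,0.001,0,0.002,0,0,0.019,0.001,0.001,0,0.002,0,0,0.019,0.001,0.001,0,0.002,0,0,0.019,0.001,0.001,0,0.002,0,0])

```text
time: 12.5
eef_pos: [0.6512, -0.0952, 0.102]
tool_rot: [-0.223, 0.672, 0.222, 0.671]
force: [-8.8, -0.7, 22.9]
width: 0.054
```

Run:
```python
from h import *
st()
plan((.652,-.095,.1015,37))
```

```text
t 12.5 p [ 0.6512 -0.0952  0.102 ] x [-0.001 -0.001 -1.   ] zyaw 36.7 w 0.054 F [-8.8 -0.7 22.9] j [ 0.27  1.11 -0.41  1.3   0.51  0.83  0.36]
wp (0.652, -0.095, 0.1015, 37) 1/1 [0.001, -0.001, 0.001] [-0.003, -0.001, 0.0] mm 1 deg 0.3
```

The force is 23 N, so the jug is on the pad. I'm easing off 1 mm and opening.

>>> servo_tool(commands=[-0.002,0,0,0,0,0,0,-0.002,0,0,0,0,0,0.75,-0.002,0,0,0,0,0,0.9,-0.002,0,0,0,0,0,1,-0.002,0,0,0,0,0,1])

```text
time: 12.92
eef_pos: [0.6511, -0.0952, 0.1018]
tool_rot: [-0.223, 0.672, 0.223, 0.671]
force: [0.8, -0.5, -0.1]
width: 0.0853
```

>>> servo_tool(commands=[-0.03,0,0,0,0,0,1,-0.08,0,0,0,0,0,1,-0.13,0,0,0,0,0,1,-0.18,0,0,0,0,0,1,-0.2,0,0,0,0,0,1])

```text
time: 13.33
eef_pos: [0.652, -0.095, 0.2259]
tool_rot: [-0.223, 0.67, 0.222, 0.672]
force: [0.0, 0.8, 0.2]
width: 0.0853
```

Run:
```python
from h import *
st()
plan((.467,.0575,.2,0))
im=snapshot("side"); cv2.imwrite("pics/s12.png",cv2.resize(im[100:260,170:370,::-1],None,fx=3.7,fy=3.7,interpolation=cv2.INTER_CUBIC))
```

```text
t 13.33 p [ 0.652  -0.095   0.2259] x [ 0.003 -0.001 -1.   ] zyaw 36.7 w 0.0853 F [0.  0.8 0.2] j [ 0.29  0.96 -0.47  1.23  0.44  1.05  0.42]
wp (0.467, 0.0575, 0.2, 0) 1/2 [0.021, 0.194, -0.048] [0.204, 0.001, 0.001] mm 121 deg 18.4
wp (0.467, 0.0575, 0.2, 0) 2/2 [0.021, 0.169, -0.106] [0.204, 0.001, 0.001] mm 121 deg 18.4
```

View pics/s12.png

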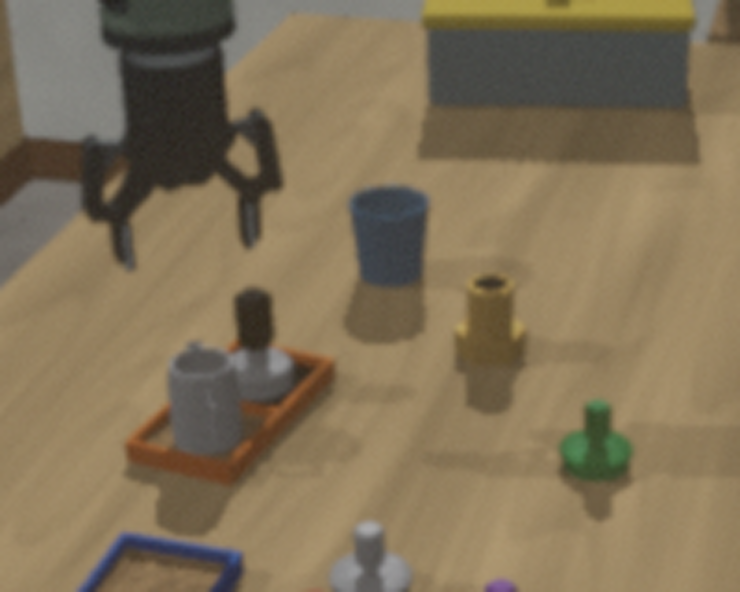

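The jug stands upright in the cork bay at (205,400), and the tamper is undisturbed behind it at (258,350). Next is the steel drain plug.

>>> servo_tool(commands=[0.021,0.06,-0.015,0.07,0,0,1,0.021,0.12,-0.03,0.14,0,0,1,0.021,0.17,-0.042,0.2,0,0,1,0.021,0.194,-0.048,0.204,0,0,1])

```text
time: 13.72
eef_pos: [0.5559, -0.0167, 0.2092]
tool_rot: [-0.111, 0.699, 0.111, 0.697]
force: [1.0, 1.7, 0.2]
width: 0.0854
```

>>> servo_tool(commands=[0.021,0.06,-0.035,0.07,0,0,1,0.021,0.12,-0.07,0.14,0,0,1,0.021,0.169,-0.106,0.204,0,0,1,0.021,0.169,-0.106,0.204,0,0,1,0.021,0.169,-0.106,0.204,0,0,1])

```text
time: 14.13
eef_pos: [0.4653, 0.0585, 0.1968]
tool_rot: [-0.002, 0.708, 0.001, 0.706]
force: [1.7, 0.9, 0.3]
width: 0.0855
```

Run:
```python
from h import *
st()
plan((.467,.0575,.097,0))
im=snapshot("side"); cv2.imwrite("pics/s13.png",cv2.resize(im[150:330,170:390,::-1],None,fx=3.3,fy=3.3,interpolation=cv2.INTER_CUBIC))
```

```text
t 14.13 p [0.4653 0.0585 0.1968] x [-0.002 -0.001 -1.   ] zyaw 0.2 w 0.0855 F [1.7 0.9 0.3] j [-0.08  0.74 -0.19  1.98  0.3   0.45 -0.5 ]
wp (0.467, 0.0575, 0.097, 0) 1/1 [0.166, -0.001, 0.003] [0.002, -0.001, 0.001] mm 100 deg 0.2
```

View pics/s13.png

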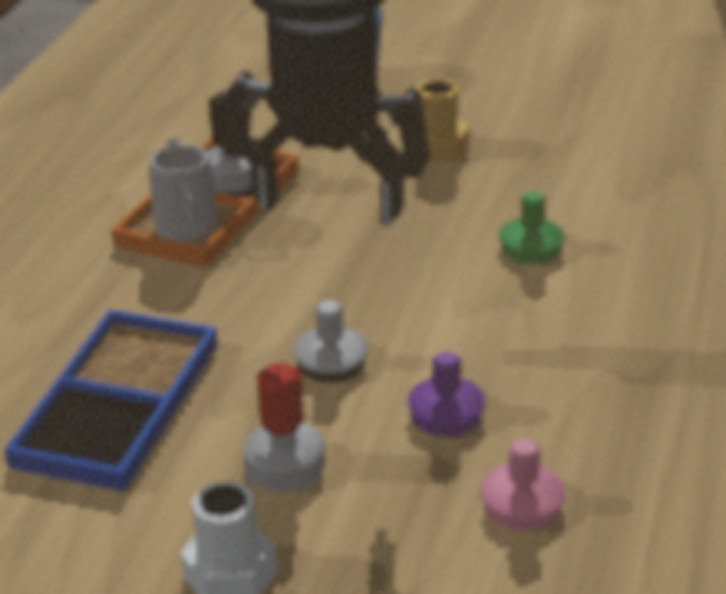

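The gripper is above the steel plug (330,340 in the crop), clear of the red tamper (283,430) and the purple one (447,395). I'm descending.

>>> servo_tool(commands=[0.05,-0.001,0.003,0,0,0,1,0.1,-0.001,0.003,0,0,0,1,0.14,-0.001,0.003,0,0,0,1,0.165,-0.001,0.003,0,0,0,1,0.165,-0.001,0.003,0,0,0,0.7])

```text
time: 14.6
eef_pos: [0.4676, 0.0556, 0.095]
tool_rot: [-0.001, 0.709, -0.001, 0.706]
force: [-0.4, -0.5, -0.1]
width: 0.0753
```

>>> servo_tool(commands=[0,0,0,0,0,0,0.7,0,0,0,0,0,0,0.7])

```text
time: 14.77
eef_pos: [0.4685, 0.056, 0.0986]
tool_rot: [-0.0, 0.707, -0.001, 0.707]
force: [0.2, -0.1, 0.4]
width: 0.0595
```

Run:
```python
from h import *
st()
plan((.467,.0575,.098,0))
im=snapshot("side"); cv2.imwrite("pics/s14.png",cv2.resize(im[180:300,190:350,::-1],None,fx=4.5,fy=4.5,interpolation=cv2.INTER_CUBIC))
```

```text
t 14.77 p [0.4685 0.056  0.0986] x [-0.    -0.001 -1.   ] zyaw -0.0 w 0.0595 F [ 0.2 -0.1  0.4] j [-0.14  0.94 -0.08  2.03  0.36  0.19 -0.55]
wp (0.467, 0.0575, 0.098, 0) 1/1 [0.001, 0.002, -0.002] [-0.0, -0.0, 0.001] mm 2 deg 0.1
```

View pics/s14.png

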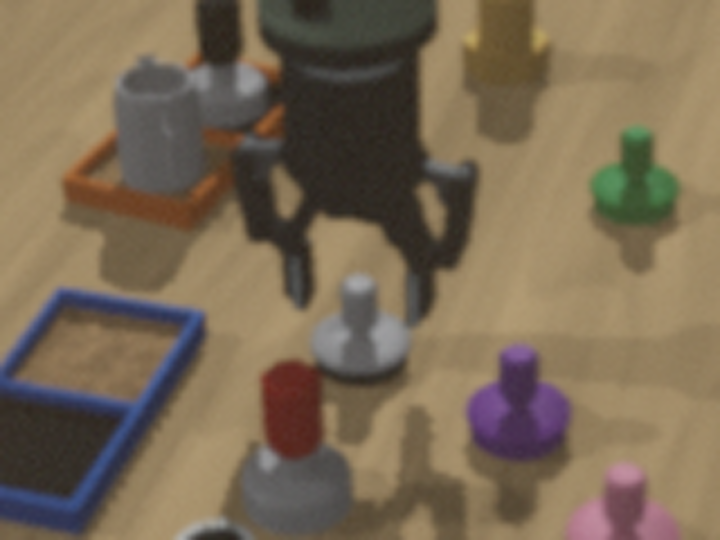

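The knob (358,300 in the crop) lies between the fingers. I'm closing.

>>> servo_tool(commands=[0,0.002,-0.002,0,0,0,0.6,0,0.002,-0.002,0,0,0,0,0,0.002,-0.002,0,0,0,0,0,0.002,-0.002,0,0,0,0,0,0.002,-0.002,0,0,0,0])

```text
time: 15.23
eef_pos: [0.4669, 0.0577, 0.0984]
tool_rot: [-0.0, 0.707, -0.0, 0.707]
force: [-1.1, -0.5, 10.0]
width: 0.0201
```

>>> servo_tool(commands=[0,0,0,0,0,0,0,0,0,0,0,0,0,0,0,0,0,0,0,0,0])

```text
time: 15.48
eef_pos: [0.4669, 0.0577, 0.0984]
tool_rot: [-0.0, 0.707, -0.0, 0.707]
force: [-1.0, 0.3, 11.6]
width: 0.02
```

Run:
```python
from h import *
st()
plan((.467,.0575,.2,0),(.6114,.196,.2,0))
im=snapshot("side"); cv2.imwrite("pics/s15.png",cv2.resize(im[180:300,190:350,::-1],None,fx=4.5,fy=4.5,interpolation=cv2.INTER_CUBIC))
```

```text
t 15.48 p [0.4669 0.0577 0.0984] x [-0.    -0.001 -1.   ] zyaw 0.0 w 0.02 F [-1.   0.3 11.6] j [-0.15  0.94 -0.08  2.03  0.36  0.19 -0.55]
wp (0.467, 0.0575, 0.2, 0) 1/1 [-0.169, -0.001, 0.0] [0.0, -0.0, 0.001] mm 102 deg 0.1
wp (0.6114, 0.196, 0.2, 0) 1/1 [-0.0, 0.231, 0.241] [-0.0, -0.0, 0.0] mm 200 deg 0.0
```

View pics/s15.png

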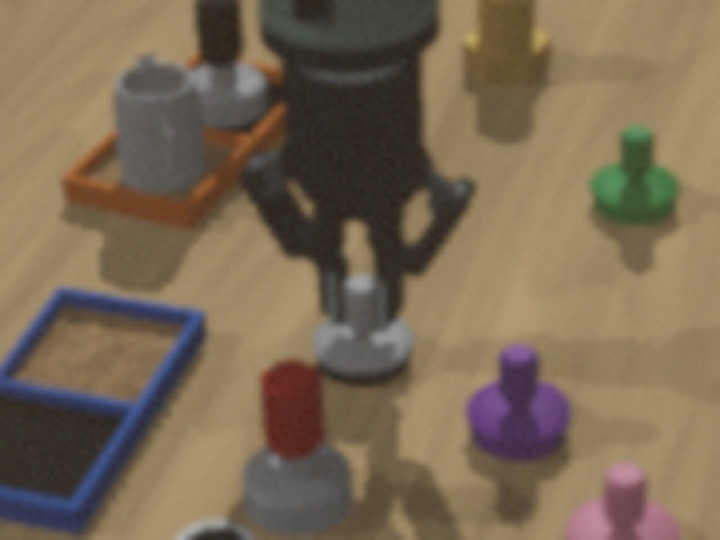

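The knob is gripped at (360,300), width 20 mm against a nominal 22. I'm lifting and carrying it to the blue tray's black bay.

>>> servo_tool(commands=[-0.05,0,0,0,0,0,0,-0.11,0,0,0,0,0,0,-0.169,0,0,0,0,0,0,-0.169,0,0,0,0,0,0])

```text
time: 15.87
eef_pos: [0.468, 0.0578, 0.2044]
tool_rot: [0.0, 0.705, -0.0, 0.709]
force: [0.4, 0.2, -1.8]
width: 0.02
```

>>> servo_tool(commands=[0,0.045,0.047,0,0,0,0,0,0.09,0.094,0,0,0,0,0,0.14,0.145,0,0,0,0,0,0.185,0.195,0,0,0,0,0,0.231,0.241,0,0,0,0])

```text
time: 16.28
eef_pos: [0.6126, 0.1977, 0.1993]
tool_rot: [-0.0, 0.707, -0.0, 0.707]
force: [-0.7, -1.0, -2.3]
width: 0.0199
```

>>> servo_tool(commands=[0,0,0,0,0,0,0,0,0,0,0,0,0,0])

```text
time: 16.45
eef_pos: [0.6116, 0.1977, 0.1981]
tool_rot: [-0.001, 0.708, 0.0, 0.707]
force: [0.2, -1.5, -1.7]
width: 0.02
```

Run:
```python
from h import *
st()
plan((.6114,.196,.116,0))
im=snapshot("side"); cv2.imwrite("pics/s16.png",cv2.resize(im[150:330,150:350,::-1],None,fx=3.3,fy=3.3,interpolation=cv2.INTER_CUBIC))
```

```text
t 16.45 p [0.6116 0.1977 0.1981] x [-0.001 -0.001 -1.   ] zyaw 0.1 w 0.02 F [ 0.2 -1.5 -1.7] j [-0.26  0.94 -0.23  1.33  0.23  0.9  -0.54]
wp (0.6114, 0.196, 0.116, 0) 1/1 [0.137, -0.003, -0.0] [0.001, -0.001, 0.0] mm 82 deg 0.1
```

View pics/s16.png

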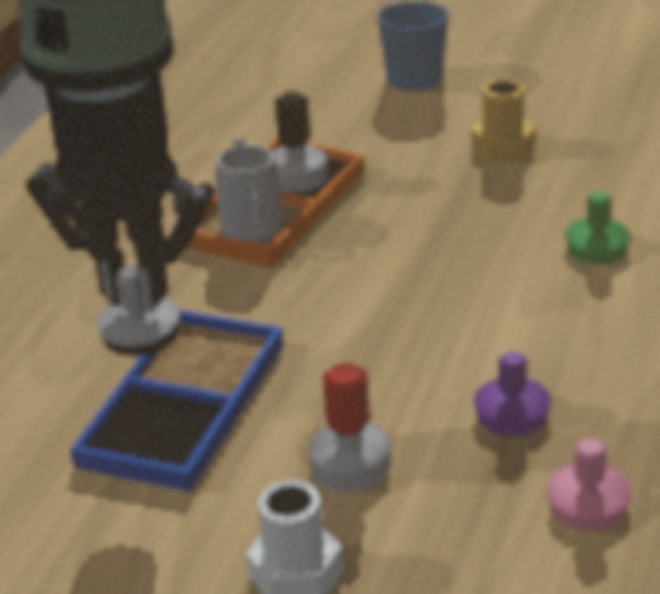

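The plug is held above the black bay, at (138,315) in the crop. I'm lowering it.

>>> servo_tool(commands=[0.05,-0.003,0,0,0,0,0,0.1,-0.003,0,0,0,0,0,0.135,-0.003,0,0,0,0,0,0.14,-0.003,0,0,0,0,0,0.14,-0.003,0,0,0,0,0])

```text
time: 16.92
eef_pos: [0.6107, 0.1936, 0.1146]
tool_rot: [-0.001, 0.708, -0.001, 0.706]
force: [0.2, 0.2, -1.2]
width: 0.0197
```

>>> servo_tool(commands=[0,0,0,0,0,0,0,0,0,0,0,0,0,0])

```text
time: 17.08
eef_pos: [0.6118, 0.1944, 0.1167]
tool_rot: [-0.0, 0.707, -0.0, 0.707]
force: [-0.5, -0.7, -1.6]
width: 0.0197
```

Run:
```python
from h import *
st()
plan((.6114,.196,.107,0))
im=snapshot("side"); cv2.imwrite("pics/s17.png",cv2.resize(im[150:330,150:350,::-1],None,fx=3.3,fy=3.3,interpolation=cv2.INTER_CUBIC))
```

```text
t 17.08 p [0.6118 0.1944 0.1167] x [ 0.001 -0.    -1.   ] zyaw -0.0 w 0.0197 F [-0.5 -0.7 -1.6] j [-0.27  1.05 -0.2   1.38  0.26  0.74 -0.57]
wp (0.6114, 0.196, 0.107, 0) 1/1 [0.016, 0.003, -0.001] [-0.0, 0.001, 0.0] mm 10 deg 0.1
```

View pics/s17.png

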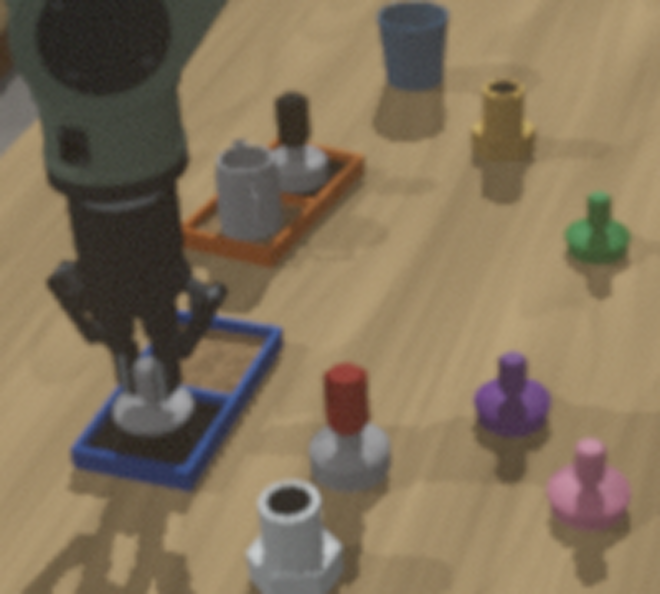

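The plug is over the black bay at (153,405), about 1 cm above the pad. I'm lowering it to contact.

>>> servo_tool(commands=[0.007,0.002,-0.001,0,0,0,0,0.012,0.002,-0.001,0,0,0,0,0.017,0.002,-0.001,0,0,0,0,0.017,0.002,-0.001,0,0,0,0,0.017,0.002,-0.001,0,0,0,0])

```text
time: 17.55
eef_pos: [0.6108, 0.1959, 0.1063]
tool_rot: [-0.0, 0.707, -0.0, 0.707]
force: [-8.3, -2.4, 27.1]
width: 0.0198
```

Run:
```python
from h import *
st()
plan((.6114,.196,.107,0))
```

```text
t 17.55 p [0.6108 0.1959 0.1063] x [-0.    -0.001 -1.   ] zyaw 0.0 w 0.0198 F [-8.3 -2.4 27.1] j [-0.27  1.07 -0.2   1.38  0.27  0.72 -0.57]
wp (0.6114, 0.196, 0.107, 0) 1/1 [-0.001, 0.0, 0.001] [0.0, -0.0, 0.001] mm 1 deg 0.1
```

>>> servo_tool(commands=[-0.002,0,0,0,0,0,0,-0.002,0,0,0,0,0,0.3,-0.002,0,0,0,0,0,0.6,-0.002,0,0,0,0,0,0.7,-0.002,0,0,0,0,0,0.7])

```text
time: 17.97
eef_pos: [0.6107, 0.1957, 0.1058]
tool_rot: [-0.0, 0.708, -0.0, 0.707]
force: [0.1, -0.0, -0.7]
width: 0.059
```

>>> servo_tool(commands=[-0.03,0,0,0,0,0,0.8,-0.08,0,0,0,0,0,1,-0.13,0,0,0,0,0,1,-0.18,0,0,0,0,0,1,-0.2,0,0,0,0,0,1])

```text
time: 18.38
eef_pos: [0.6116, 0.1961, 0.2298]
tool_rot: [0.0, 0.706, 0.0, 0.708]
force: [0.3, 0.3, 1.4]
width: 0.0853
```

Run:
```python
from fit import *
st()
plan((.467,-.298,.22,0))
im=snapshot("side"); cv2.imwrite("pics/s18.png",cv2.resize(im[150:330,150:350,::-1],None,fx=3.3,fy=3.3,interpolation=cv2.INTER_CUBIC))
b=im.astype(int)
# brass by colour in side view
hsv=cv2.cvtColor(im,cv2.COLOR_RGB2HSV); m=((hsv[...,0]>15)&(hsv[...,0]<32)&(hsv[...,1]>120)).astype(np.uint8); m[:,:285]=0;m[:,322:]=0;m[:165]=0;m[210:]=0
print(m.sum(),np.argwhere(m).min(0),np.argwhere(m).max(0))
print([ (d["bbox"],d["confidence"]) for d in recognise("side","brass_coupling")])
for y in(-.297,-.308): print(proj("side",[[.467,y,0],[.467,y,.065]]).round(1).tolist())
```

```text
t 18.38 p [0.6116 0.1961 0.2298] x [ 0.003  0.    -1.   ] zyaw -0.0 w 0.0853 F [0.3 0.3 1.4] j [-0.26  0.9  -0.23  1.3   0.22  0.96 -0.53]
wp (0.467, -0.298, 0.22, 0) 1/3 [0.005, -0.275, -0.08] [-0.0, 0.001, -0.0] mm 172 deg 0.1
wp (0.467, -0.298, 0.22, 0) 2/3 [0.005, -0.275, -0.08] [-0.0, 0.001, -0.0] mm 172 deg 0.1
wp (0.467, -0.298, 0.22, 0) 3/3 [0.005, -0.275, -0.08] [-0.0, 0.001, -0.0] mm 172 deg 0.1
272 [177 293] [198 311]
[([303.0, 185.2, 21.3, 19.8], 0.78)]
[[302.5, 194.4], [302.5, 176.3]]
[[303.3, 192.8], [303.3, 174.8]]
```

View pics/s18.png

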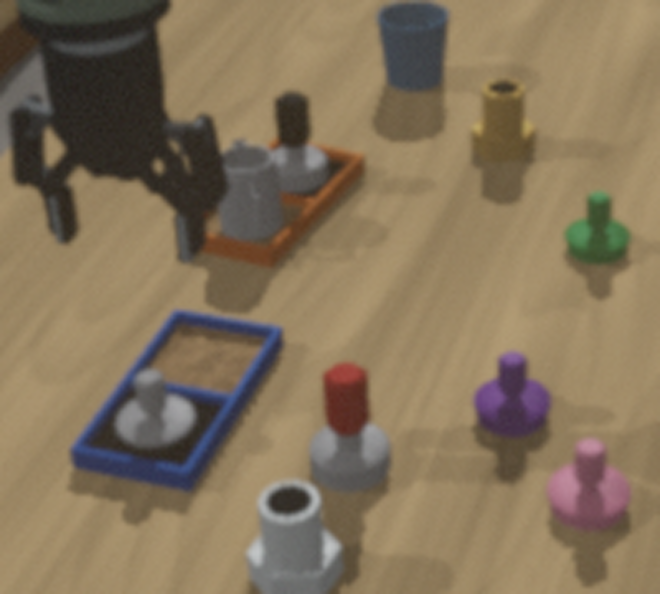

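The plug stands flat in the blue tray's black bay (155,415). Last is the brass coupling; I'm re-fitting it in the side view now that it is unobstructed.

>>> servo_tool(commands=[0.005,-0.066,-0.02,0,0,0,1,0.005,-0.13,-0.038,0,0,0,1,0.005,-0.196,-0.057,0,0,0,1,0.005,-0.26,-0.076,0,0,0,1,0.005,-0.275,-0.08,0,0,0,1])

```text
time: 18.9
eef_pos: [0.5611, 0.0243, 0.2223]
tool_rot: [0.0, 0.708, -0.004, 0.706]
force: [1.0, -1.9, -0.5]
width: 0.0856
```

Run:
```python
from fit import *
st()
plan((.467,-.298,.22,0))
im=snapshot("side")
r=silhouettes("side","brass_coupling"); print([d["bbox"] for d in r])
if r: print(fit(M["brass_coupling"],{"side":r[0]["region"].astype(np.float32)},(.467,-.298)))
```

```text
t 18.9 p [0.5611 0.0243 0.2223] x [-0.004 -0.005 -1.   ] zyaw -0.3 w 0.0856 F [ 1.  -1.9 -0.5] j [ 0.03  0.8  -0.25  1.63  0.27  0.75 -0.36]
wp (0.467, -0.298, 0.22, 0) 1/2 [0.003, -0.269, -0.077] [-0.002, -0.001, 0.001] mm 168 deg 0.2
wp (0.467, -0.298, 0.22, 0) 2/2 [0.003, -0.269, -0.078] [-0.002, -0.001, 0.001] mm 168 deg 0.2
[[301.7, 183.3, 26.0, 20.4]]
(array([ 0.46800412, -0.29969515]), np.float64(0.11255995184183121))
```

>>> servo_tool(commands=[0.003,-0.064,-0.018,0,0,0,1,0.003,-0.13,-0.037,0,0,0,1,0.003,-0.19,-0.055,0,0,0,1,0.003,-0.25,-0.072,0,0,0,1,0.003,-0.269,-0.077,0,0,0,1])

```text
time: 19.42
eef_pos: [0.5151, -0.1351, 0.2208]
tool_rot: [0.0, 0.708, -0.002, 0.706]
force: [-0.4, -1.0, 0.1]
width: 0.0856
```

>>> servo_tool(commands=[0.003,-0.064,-0.018,0,0,0,1,0.003,-0.13,-0.037,0,0,0,1,0.003,-0.19,-0.055,0,0,0,1,0.003,-0.25,-0.072,0,0,0,1,0.003,-0.269,-0.078,0,0,0,1])

```text
time: 19.83
eef_pos: [0.468, -0.2965, 0.2191]
tool_rot: [0.001, 0.708, -0.002, 0.706]
force: [-1.1, -1.0, -0.3]
width: 0.0853
```

>>> servo_tool(commands=[0,0,0,0,0,0,1,0,0,0,0,0,0,1])

```text
time: 20.0
eef_pos: [0.4702, -0.2913, 0.2194]
tool_rot: [0.0, 0.708, 0.0, 0.707]
force: [1.6, 0.7, 0.1]
width: 0.0854
```

Run:
```python
from h import *
st()
plan((.467,-.298,.101,0))
im=snapshot("side"); cv2.imwrite("pics/s19.png",cv2.resize(im[100:250,200:380,::-1],None,fx=4,fy=4,interpolation=cv2.INTER_CUBIC))
```

```text
t 20.0 p [ 0.4702 -0.2913  0.2194] x [-0.001  0.    -1.   ] zyaw -0.0 w 0.0854 F [1.6 0.7 0.1] j [ 0.67  0.8  -0.33  1.66  0.36  0.74  0.16]
wp (0.467, -0.298, 0.101, 0) 1/1 [0.197, -0.011, -0.005] [-0.0, -0.001, -0.0] mm 119 deg 0.1
```

View pics/s19.png

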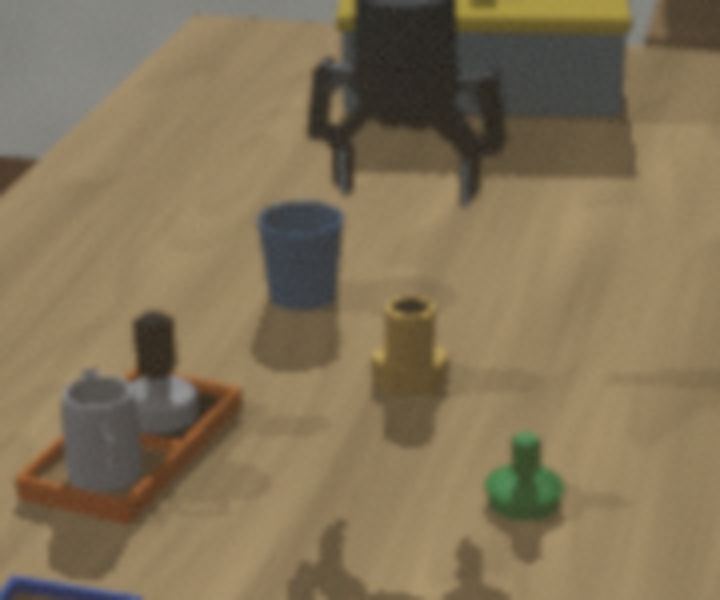

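The gripper is over the coupling (410,345 in the crop). I'm descending.

>>> servo_tool(commands=[0.05,-0.011,-0.005,0,0,0,1,0.1,-0.011,-0.005,0,0,0,1,0.15,-0.011,-0.005,0,0,0,1,0.19,-0.011,-0.005,0,0,0,1,0.197,-0.011,-0.005,0,0,0,1])

```text
time: 20.47
eef_pos: [0.4666, -0.2962, 0.0984]
tool_rot: [-0.0, 0.709, 0.002, 0.705]
force: [0.1, 0.6, -0.4]
width: 0.0852
```

>>> servo_tool(commands=[0,0,0,0,0,0,1,0,0,0,0,0,0,1,0,0,0,0,0,0,1])

```text
time: 20.72
eef_pos: [0.4675, -0.2986, 0.1034]
tool_rot: [-0.001, 0.707, -0.0, 0.707]
force: [-0.0, -0.3, -0.2]
width: 0.0851
```

Run:
```python
from h import *
st()
plan((.467,-.298,.101,0))
im=snapshot("side"); cv2.imwrite("pics/s20.png",cv2.resize(im[100:250,200:380,::-1],None,fx=4,fy=4,interpolation=cv2.INTER_CUBIC))
```

```text
t 20.72 p [ 0.4675 -0.2986  0.1034] x [ 0.001 -0.002 -1.   ] zyaw 0.0 w 0.0851 F [-0.  -0.3 -0.2] j [ 0.63  0.98 -0.24  1.73  0.44  0.48  0.1 ]
wp (0.467, -0.298, 0.101, 0) 1/1 [0.004, 0.001, -0.001] [0.0, 0.0, 0.001] mm 2 deg 0.1
```

View pics/s20.png

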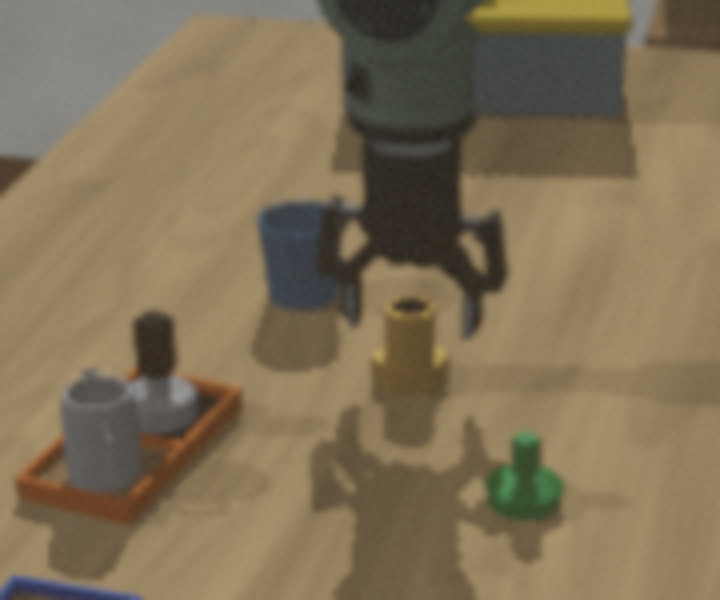

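The pipe (410,330) is centred between the fingers. I'm lowering a little more and closing.

>>> servo_tool(commands=[0.006,0.001,-0.001,0,0,0,0.6,0.006,0.001,-0.001,0,0,0,0.3,0.006,0.001,-0.001,0,0,0,0,0.006,0.001,-0.001,0,0,0,0,0.006,0.001,-0.001,0,0,0,0])

```text
time: 21.18
eef_pos: [0.4664, -0.2982, 0.0988]
tool_rot: [-0.001, 0.707, -0.001, 0.707]
force: [0.3, 0.8, 7.6]
width: 0.0384
```

>>> servo_tool(commands=[0,0,0,0,0,0,0,0,0,0,0,0,0,0,0,0,0,0,0,0,0])

```text
time: 21.43
eef_pos: [0.4664, -0.2982, 0.0987]
tool_rot: [-0.001, 0.707, -0.0, 0.707]
force: [-0.2, 0.8, 7.0]
width: 0.0388
```

Run:
```python
from h import *
st()
plan((.467,-.298,.23,0),(.6096,.107,.23,-1))
im=snapshot("side"); cv2.imwrite("pics/s21.png",cv2.resize(im[100:250,200:380,::-1],None,fx=4,fy=4,interpolation=cv2.INTER_CUBIC))
```

```text
t 21.43 p [ 0.4664 -0.2982  0.0987] x [-0.    -0.001 -1.   ] zyaw 0.0 w 0.0388 F [-0.2  0.8  7. ] j [ 0.63  0.99 -0.23  1.73  0.45  0.47  0.1 ]
wp (0.467, -0.298, 0.23, 0) 1/1 [-0.219, -0.0, 0.001] [0.0, -0.0, 0.001] mm 131 deg 0.1
wp (0.6096, 0.107, 0.23, -1) 1/3 [0.0, 0.225, 0.079] [0.004, 0.0, -0.0] mm 143 deg 0.3
wp (0.6096, 0.107, 0.23, -1) 2/3 [0.0, 0.225, 0.078] [0.004, 0.0, -0.0] mm 143 deg 0.3
wp (0.6096, 0.107, 0.23, -1) 3/3 [0.0, 0.226, 0.077] [0.004, 0.0, -0.0] mm 143 deg 0.3
```

View pics/s21.png

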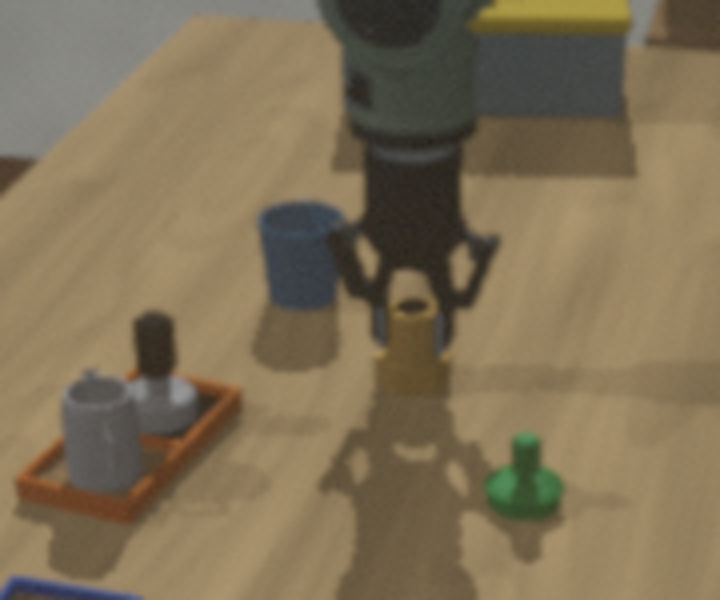

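The coupling is gripped (410,335), width 39 mm. I'm lifting and carrying it to the blue tray's cork bay.

>>> servo_tool(commands=[-0.05,0,0,0,0,0,0,-0.11,0,0,0,0,0,0,-0.17,0,0,0,0,0,0,-0.219,0,0,0,0,0,0,-0.219,0,0,0,0,0,0])

```text
time: 21.9
eef_pos: [0.4674, -0.2986, 0.2347]
tool_rot: [-0.001, 0.705, -0.002, 0.709]
force: [1.7, -0.1, -2.9]
width: 0.0388
```

>>> servo_tool(commands=[0,0.05,0.018,0,0,0,0,0,0.11,0.038,0,0,0,0,0,0.17,0.06,0,0,0,0,0,0.225,0.079,0.004,0,0,0,0,0.225,0.079,0.004,0,0,0])

```text
time: 22.32
eef_pos: [0.5157, -0.1558, 0.2291]
tool_rot: [0.0, 0.707, 0.002, 0.707]
force: [0.8, 2.3, -2.2]
width: 0.0389
```

>>> servo_tool(commands=[0,0.06,0.021,0,0,0,0,0,0.12,0.042,0,0,0,0,0,0.18,0.062,0,0,0,0,0,0.225,0.078,0.004,0,0,0,0,0.225,0.078,0.004,0,0,0])

```text
time: 22.73
eef_pos: [0.5624, -0.022, 0.2286]
tool_rot: [0.003, 0.707, -0.001, 0.707]
force: [0.1, 1.0, -2.5]
width: 0.0387
```

Run:
```python
from h import *
st()
plan((.6096,.107,.23,-1),(.6096,.107,.118,-1))
```

```text
t 22.73 p [ 0.5624 -0.022   0.2286] x [-0.001  0.002 -1.   ] zyaw -0.3 w 0.0387 F [ 0.1  1.  -2.5] j [ 0.13  0.79 -0.28  1.62  0.28  0.77 -0.28]
wp (0.6096, 0.107, 0.23, -1) 1/1 [-0.002, 0.215, 0.077] [0.007, -0.0, -0.002] mm 137 deg 0.7
wp (0.6096, 0.107, 0.118, -1) 1/1 [0.187, 0.0, 0.0] [0.0, -0.0, 0.0] mm 112 deg 0.0
```

>>> servo_tool(commands=[0,0.06,0.021,0,0,0,0,0,0.12,0.042,0,0,0,0,0,0.18,0.064,0,0,0,0,0,0.215,0.077,0.007,0,0,0,0,0.215,0.077,0.007,0,0,0])

```text
time: 23.15
eef_pos: [0.6094, 0.1054, 0.228]
tool_rot: [0.007, 0.708, -0.006, 0.706]
force: [-0.5, -0.0, -3.3]
width: 0.0387
```

>>> servo_tool(commands=[0,0,0,0,0,0,0,0,0,0,0,0,0,0,0,0,0,0,0,0,0])

```text
time: 23.4
eef_pos: [0.609, 0.0988, 0.2288]
tool_rot: [0.008, 0.708, -0.009, 0.707]
force: [-0.5, -0.7, -2.4]
width: 0.0388
```

Run:
```python
from h import *
st()
plan((.6096,.107,.118,-1))
im=snapshot("side"); cv2.imwrite("pics/s22.png",cv2.resize(im[120:320,150:350,::-1],None,fx=3,fy=3,interpolation=cv2.INTER_CUBIC))
```

```text
t 23.4 p [0.609  0.0988 0.2288] x [-0.002 -0.002 -1.   ] zyaw -1.4 w 0.0388 F [-0.5 -0.7 -2.4] j [-0.1   0.87 -0.25  1.41  0.25  0.9  -0.44]
wp (0.6096, 0.107, 0.118, -1) 1/1 [0.185, 0.014, 0.001] [-0.005, -0.001, 0.001] mm 111 deg 0.4
```

View pics/s22.png

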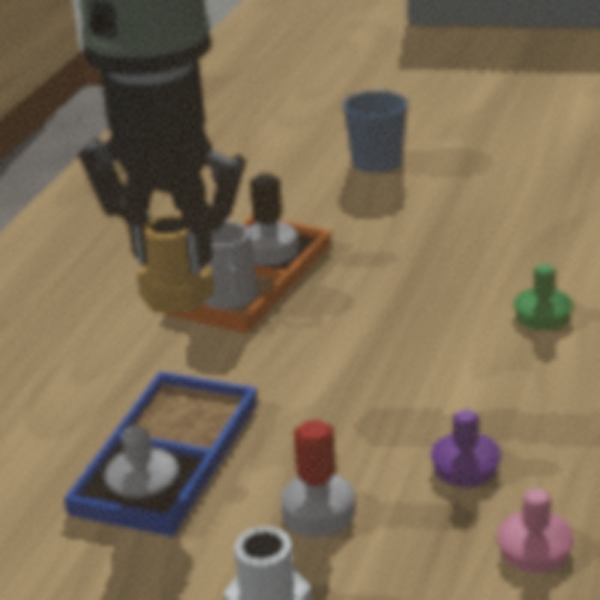

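The coupling hangs upright at (172,265). It is 8 mm short in y, so I'm correcting that while lowering.

>>> servo_tool(commands=[0.03,0.014,0.001,-0.005,0,0,0,0.09,0.014,0.001,-0.005,0,0,0,0.14,0.014,0.001,-0.005,0,0,0,0.175,0.014,0.001,-0.005,0,0,0,0.18,0.014,0.001,-0.005,0,0,0])

```text
time: 23.87
eef_pos: [0.6084, 0.1073, 0.1176]
tool_rot: [0.005, 0.709, -0.007, 0.705]
force: [-0.4, 0.5, -2.9]
width: 0.0387
```

>>> servo_tool(commands=[0,0,0,0,0,0,0,0,0,0,0,0,0,0,0,0,0,0,0,0,0])

```text
time: 24.12
eef_pos: [0.6105, 0.1083, 0.1228]
tool_rot: [0.005, 0.707, -0.006, 0.708]
force: [1.0, -0.5, -2.9]
width: 0.0388
```

Run:
```python
from h import *
st()
plan((.6096,.107,.107,-1))
im=snapshot("side"); cv2.imwrite("pics/s23.png",cv2.resize(im[120:320,150:350,::-1],None,fx=3,fy=3,interpolation=cv2.INTER_CUBIC))
```

```text
t 24.12 p [0.6105 0.1083 0.1228] x [ 0.001 -0.001 -1.   ] zyaw -0.9 w 0.0388 F [ 1.  -0.5 -2.9] j [-0.13  1.02 -0.22  1.47  0.29  0.69 -0.49]
wp (0.6096, 0.107, 0.107, -1) 1/1 [0.026, -0.002, -0.001] [0.001, 0.001, 0.0] mm 16 deg 0.1
```

View pics/s23.png

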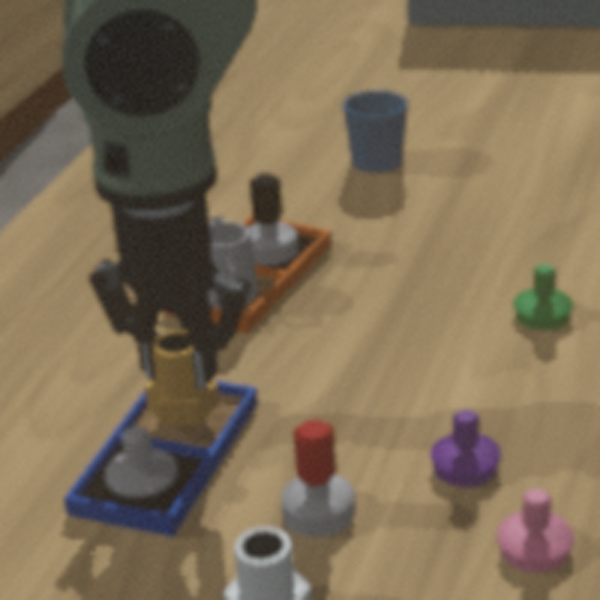

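The coupling is inside the cork bay outline at (182,390). I'm lowering it to contact (expected TCP z about 0.107).

>>> servo_tool(commands=[0.008,-0.002,-0.001,0,0,0,0,0.016,-0.002,-0.001,0,0,0,0,0.022,-0.002,-0.001,0,0,0,0,0.026,-0.002,-0.001,0,0,0,0,0.026,-0.002,-0.001,0,0,0,0])

```text
time: 24.58
eef_pos: [0.6091, 0.1071, 0.1067]
tool_rot: [0.005, 0.707, -0.006, 0.707]
force: [-11.5, -2.4, 27.8]
width: 0.0385
```

>>> servo_tool(commands=[0,0,0,0,0,0,0,0,0,0,0,0,0,0])

```text
time: 24.75
eef_pos: [0.6091, 0.1071, 0.1067]
tool_rot: [0.005, 0.707, -0.006, 0.707]
force: [-11.0, -3.2, 28.3]
width: 0.0392
```

Run:
```python
from h import *
st()
plan((.6096,.107,.107,-1))
```

```text
t 24.75 p [0.6091 0.1071 0.1067] x [-0.001 -0.002 -1.   ] zyaw -0.9 w 0.0392 F [-11.   -3.2  28.3] j [-0.13  1.04 -0.21  1.48  0.3   0.66 -0.49]
wp (0.6096, 0.107, 0.107, -1) 1/1 [-0.0, -0.0, 0.001] [0.001, -0.001, 0.001] mm 1 deg 0.1
```

Contact, at 28 N. I'm easing off, opening and retreating.

>>> servo_tool(commands=[-0.002,0,0,0,0,0,0,-0.002,0,0,0,0,0,0.5,-0.002,0,0,0,0,0,0.8,-0.002,0,0,0,0,0,0.8,-0.002,0,0,0,0,0,0.8])

```text
time: 25.17
eef_pos: [0.6092, 0.1072, 0.1065]
tool_rot: [0.005, 0.707, -0.006, 0.707]
force: [0.4, 0.4, -0.3]
width: 0.0681
```

>>> servo_tool(commands=[-0.03,0,0,0,0,0,0.8,-0.08,0,0,0,0,0,1,-0.13,0,0,0,0,0,1,-0.18,0,0,0,0,0,1,-0.23,0,0,0,0,0,1])

```text
time: 25.58
eef_pos: [0.6091, 0.1073, 0.2461]
tool_rot: [0.005, 0.707, -0.006, 0.707]
force: [0.2, -0.4, -0.0]
width: 0.0857
```

Run:
```python
from h import *
st()
plan((.4,-.25,.3,-20),(.2,-.48,.3,-60))
im=snapshot("side"); cv2.imwrite("pics/s24.png",cv2.resize(im[120:320,150:350,::-1],None,fx=3,fy=3,interpolation=cv2.INTER_CUBIC))
```

```text
t 25.58 p [0.6091 0.1073 0.2461] x [-0.001 -0.001 -1.   ] zyaw -0.9 w 0.0857 F [ 0.2 -0.4 -0. ] j [-0.11  0.85 -0.26  1.38  0.24  0.94 -0.44]
wp (0.4, -0.25, 0.3, -20) 1/3 [-0.03, -0.2, -0.113] [0.071, -0.0, 0.0] mm 139 deg 6.4
wp (0.4, -0.25, 0.3, -20) 2/3 [-0.03, -0.212, -0.09] [0.071, -0.0, 0.0] mm 139 deg 6.4
wp (0.4, -0.25, 0.3, -20) 3/3 [-0.03, -0.22, -0.066] [0.071, -0.0, 0.0] mm 139 deg 6.4
wp (0.2, -0.48, 0.3, -60) 1/2 [-0.0, -0.237, -0.091] [0.222, -0.0, 0.0] mm 152 deg 20.0
wp (0.2, -0.48, 0.3, -60) 2/2 [-0.0, -0.254, -0.004] [0.222, -0.0, 0.0] mm 152 deg 20.0
```

View pics/s24.png

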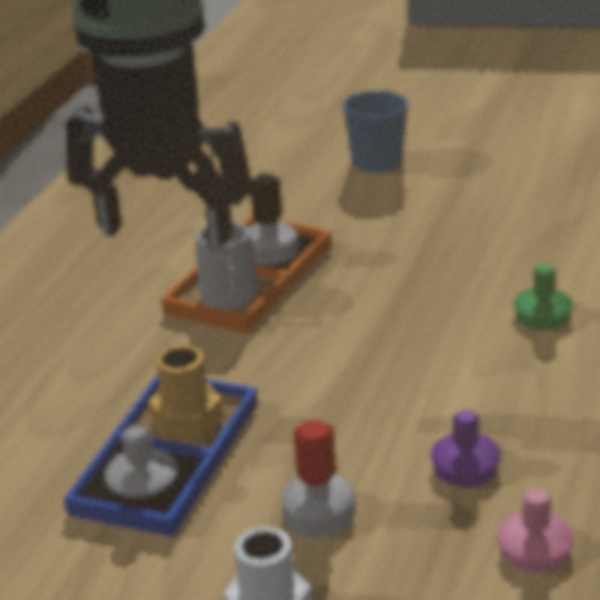

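All four pieces are placed: the coupling is upright in the cork bay at (183,395). I'm moving the arm aside for a clear top view.

>>> servo_tool(commands=[-0.03,-0.05,-0.028,0.02,0,0,1,-0.03,-0.1,-0.056,0.04,0,0,1,-0.03,-0.15,-0.085,0.06,0,0,1,-0.03,-0.2,-0.113,0.071,0,0,1,-0.03,-0.2,-0.113,0.071,0,0,1])

```text
time: 26.05
eef_pos: [0.5373, -0.0174, 0.263]
tool_rot: [0.046, 0.706, -0.049, 0.705]
force: [-0.7, -1.3, -0.0]
width: 0.0859
```

>>> servo_tool(commands=[-0.03,-0.06,-0.025,0.02,0,0,1,-0.03,-0.12,-0.05,0.04,0,0,1,-0.03,-0.18,-0.075,0.06,0,0,1,-0.03,-0.212,-0.09,0.071,0,0,1,-0.03,-0.212,-0.09,0.071,0,0,1])

```text
time: 26.47
eef_pos: [0.4678, -0.135, 0.2811]
tool_rot: [0.085, 0.702, -0.088, 0.701]
force: [-0.5, -0.1, -0.2]
width: 0.0852
```

>>> servo_tool(commands=[-0.03,-0.06,-0.02,0.02,0,0,1,-0.03,-0.12,-0.04,0.04,0,0,1,-0.03,-0.18,-0.055,0.06,0,0,1,-0.03,-0.22,-0.066,0.071,0,0,1,-0.03,-0.22,-0.066,0.071,0,0,1])

```text
time: 26.88
eef_pos: [0.398, -0.2537, 0.2991]
tool_rot: [0.124, 0.696, -0.127, 0.695]
force: [-0.7, -1.0, -0.3]
width: 0.0856
```

Run:
```python
from h import *
st()
plan((.2,-.48,.3,-60))
```

```text
t 26.88 p [ 0.398  -0.2537  0.2991] x [-0.002 -0.003 -1.   ] zyaw -20.5 w 0.0856 F [-0.7 -1.  -0.3] j [ 0.65  0.57 -0.25  1.85  0.2   0.75 -0.07]
wp (0.2, -0.48, 0.3, -60) 1/2 [0.0, -0.234, -0.089] [0.22, 0.0, 0.001] mm 150 deg 19.8
wp (0.2, -0.48, 0.3, -60) 2/2 [-0.0, -0.251, -0.004] [0.22, 0.0, 0.001] mm 150 deg 19.8
```

>>> servo_tool(commands=[0,-0.06,-0.02,0.055,0,0,1,0,-0.12,-0.045,0.11,0,0,1,0,-0.18,-0.068,0.165,0,0,1,0,-0.234,-0.089,0.22,0,0,1,0,-0.234,-0.089,0.22,0,0,1])

```text
time: 27.3
eef_pos: [0.2981, -0.3673, 0.2993]
tool_rot: [0.244, 0.664, -0.246, 0.663]
force: [0.1, 0.5, -0.4]
width: 0.0854
```

>>> servo_tool(commands=[0,-0.06,0,0.055,0,0,1,0,-0.12,0,0.11,0,0,1,0,-0.18,-0.002,0.165,0,0,1,0,-0.251,-0.004,0.22,0,0,1,0,-0.251,-0.004,0.22,0,0,1])

```text
time: 27.72
eef_pos: [0.1988, -0.4816, 0.2993]
tool_rot: [0.354, 0.612, -0.357, 0.611]
force: [-1.7, -1.9, -0.2]
width: 0.0855
```

Run:
```python
from fit import *
st()
ims={n:snapshot(n) for n in("top","side")}
cv2.imwrite("pics/t25.png",cv2.resize(ims["top"][110:300,90:450,::-1],None,fx=2.2,fy=2.2,interpolation=cv2.INTER_CUBIC))
cv2.imwrite("pics/s25.png",cv2.resize(ims["side"][140:340,150:390,::-1],None,fx=3,fy=3,interpolation=cv2.INTER_CUBIC))
T={"black_tamper":(.639,-.183,.008),"milk_jug":(.652,-.095,.008),"drain_plug":(.6114,.196,.008),"brass_coupling":(.6096,.107,.008),"red_tamper":(.463,.187,0),"white_coupling":(.4637,.3006,0),"cup":(.5934,-.4203,0)}
for o,(x,y,z) in T.items():
    m={}
    for n in ims:
        c=proj(n,[[x,y,z+.03]])[0]; r=[d for d in silhouettes(n,o) if np.hypot(*(np.array(d["bbox"][:2])-c))<15]
        if r: m[n]=r[0]["region"].astype(np.float32)
    for k in m:
        if o=="milk_jug": v,f=fit(M[o],{k:m[k]},(x,y,.64),True,z)
        else: v,f=fit(M[o],{k:m[k]},(x,y),False,z)
        d=v[:2]-[x,y]
        print(o,k,v.round(4),round(f,3),"off mm",(d*1000).round(1))
```

```text
t 27.72 p [ 0.1988 -0.4816  0.2993] x [-0.004 -0.003 -1.   ] zyaw -60.4 w 0.0855 F [-1.7 -1.9 -0.2] j [ 1.16  0.63 -0.09  1.69  0.07  0.82 -0.01]
black_tamper top [ 0.6367 -0.1828] 0.092 off mm [-2.3  0.2]
black_tamper side [ 0.6396 -0.1828] 0.289 off mm [0.6 0.2]
milk_jug top [ 0.6509 -0.094   0.7205] 0.214 off mm [-1.1  1. ]
milk_jug side [ 0.6551 -0.1033  0.8315] 0.076 off mm [ 3.1 -8.3]
drain_plug side [0.6136 0.1947] 0.154 off mm [ 2.2 -1.3]
brass_coupling top [0.6078 0.109 ] 0.053 off mm [-1.8  2. ]
brass_coupling side [0.6093 0.1078] 0.056 off mm [-0.3  0.8]
red_tamper top [0.4624 0.1861] 0.083 off mm [-0.6 -0.9]
red_tamper side [0.465 0.185] 0.07 off mm [ 2. -2.]
white_coupling top [0.464  0.3013] 0.102 off mm [0.3 0.7]
white_coupling side [0.4653 0.301 ] 0.082 off mm [1.6 0.4]
cup top [ 0.5923 -0.4201] 0.046 off mm [-1.1  0.2]
cup side [ 0.5969 -0.4237] 0.059 off mm [ 3.5 -3.4]
```

View pics/t25.png

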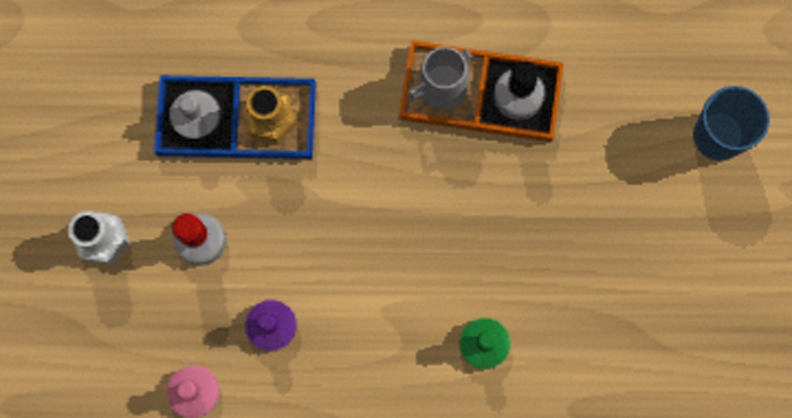

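View pics/s25.png

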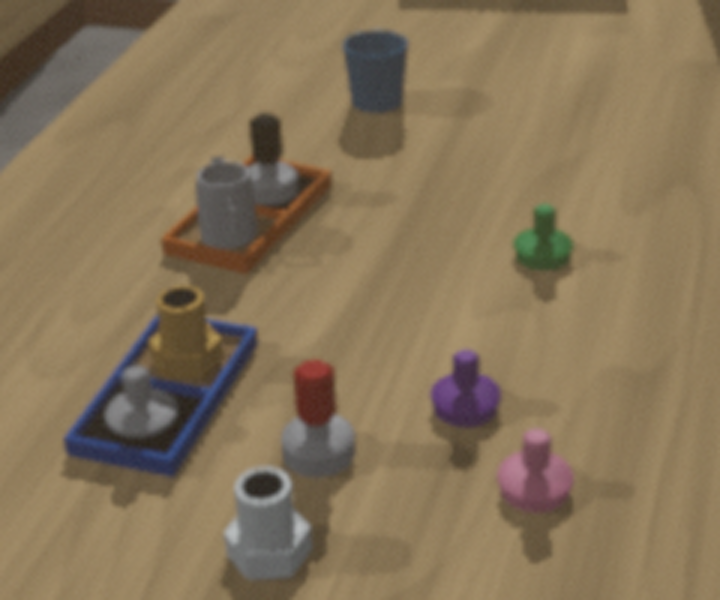

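The top view shows the plug (195,114) on black and the brass coupling (267,110) on cork in the blue tray. The jug (443,76) is on cork with its handle inside the bay, and the tamper (521,92) is on black in the orange tray. The spares, cup and decoys have not moved. I'm letting the arm settle, then handing in.

>>> servo_tool(commands=[0,0,0,0,0,0,1,0,0,0,0,0,0,1,0,0,0,0,0,0,1,0,0,0,0,0,0,1])

```text
time: 28.85
eef_pos: [0.2036, -0.4774, 0.2997]
tool_rot: [0.351, 0.614, -0.352, 0.613]
force: [-0.7, 0.4, -0.2]
width: 0.0855
```

Run:
```python
from h import *
st(); print(sign_off())
```

```text
t 28.85 p [ 0.2036 -0.4774  0.2997] x [-0.001 -0.001 -1.   ] zyaw -59.7 w 0.0855 F [-0.7  0.4 -0.2] j [ 1.16  0.63 -0.09  1.69  0.08  0.82 -0.01]
the job is handed in; nothing more can be done
None
```

Both kits are made up and the job was handed in at 28.9 s. I placed the pieces in this order: black tamper (orange tray, black pad), milk jug (orange tray, cork), steel drain plug (blue tray, black pad), brass coupling (blue tray, cork).

**Final check:** the top and side pictures show all four pieces upright inside their own bays, with the jug's handle turned along the bay's diagonal and inside it. The fits put the tamper, plug and coupling within about 3 mm of their bay centres.

**Left in place:** the red tamper, white coupling and blue cup were not touched. Their fits match the start to about 1 mm from the top and up to 5 mm from the side. The coloured plugs also look unmoved.

**Checks that disagreed or were missing:**
- **Jug:** the side-view fit put it 8 mm off in y and the top view only 1 mm. The spout is not in my model, so I trusted the top view.
- **Tamper:** it fitted poorly in the side view because the jug partly hides it, though the position agreed.
- **Drain plug:** the final top view gave no usable network detection near the plug, so I confirmed it from the side fit and the picture.

The largest wrist force I saw was about 31 N, while setting the coupling down.

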